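Hold the shutter key switch turned

TASK

Run the window's electric shutter from its control box on the shelf: swing the box's hinged cover open by its bar handle until it stands past upright and stays, then take the key out of the wooden stand, push it fully home in the lock cylinder (its pins are sticky, so wiggle it if it binds) and only then turn it a quarter turn clockwise, seen from above. The switch springs back, so finish still gripping the key and holding it turned; leave the lamp, kettle lid, funnel and bento boxes where they are.

Things in the scene. Friction and masses are not known exactly. Their poses are not given: they have to be found in the camera images.
- box: Grey fixed control box, 140 (x) x 160 (y) x 78 mm, origin under its centre on the shelf, z up. Its top is a tray: rim 6 mm thick at 78 mm, recessed deck at 60 mm above the shelf. The lock cylinder is in the deck at box x 0, y -15 mm; the cover's hinge runs along the top of the +y rim.
- cover_handle (a point): Middle of the cover's steel bar handle: round, 10 mm thick, 90 mm long, parallel to the hinge, on a leg at each end. Shut, the bar is 106 mm above the shelf, 30 mm beyond the plate's free (-y) edge and 25 mm above the middle of its thickness. It lies 190 mm from the hinge along the plate. Axes are the cover's: x along the hinge, y from free edge to hinge, z out of the outer face.
- cover_hinge (a point): Middle of the cover's hinge line, 81 mm above the shelf, on the control box's left (+y) rim. Axes as for the handle; x lies along the hinge line, away from the robot. The cover, a bare aluminium 140 x 160 x 6 mm plate lying level on the box when shut, swings up about it and over towards +y of the box.
- cover (a joint): Opening angle of the cover in rad: 0 shut, 1.57 upright, stop at 2.1. Stiff hinge (about 2 to 3.5 N at the handle): it stays where it is left. It may start a little ajar.
- keyhole (a point): Centre of the keyway's mouth on the top face of the lock cylinder (24 mm square steel plug, vertical axis, in a dark collar), 63 mm above the shelf, 95 mm from the hinge line. Keyway 13.6 mm long (this frame's x) by 5.6 mm wide (y), 30 mm deep, 1 mm chamfer; z up. The frame turns with the cylinder; at rest x lies along the hinge line.
- pin0: Uppermost of three sticky round-nosed pins inside the cylinder, 9, 15 and 21 mm below the keyway's mouth, that stick 2 mm into the keyway from its long sides. The key's tapered tip pushes them aside; a downward push of up to about 12 N may be needed, less when the key is rocked sideways by 1 mm or turned by 0.03 rad to and fro.
- cylinder (a joint): Angle of the lock cylinder in rad: 0 at rest, grows clockwise seen from above, stop at 1.62 (a quarter turn is 1.57). A spring turns it back to 0 when not held; about 0.07 N m holds it at a quarter turn. The key has about 0.13 rad of play in the keyway, so the key must turn that much more.
- key_head (a point): Centre of the key's black head, 30 mm wide (x) x 10 mm thick (y) x 40 mm tall (z), to be gripped across its thickness. The key stands upright in the stand, head up, z up along it. This point is then 66 mm above the shelf, 24 mm above the stand's top. 20 to 24 mm below it is a steel shoulder, 20 x 10 mm, whose underside rests on the cylinder's top when the key is home.
- key_tip (a point): Lower end of the key's blade, 52 mm straight below the centre of the head (same axes). Blade 28 mm long from shoulder to tip, 12 mm wide (x) x 4 mm thick (y), its last 6 mm tapering to 8 x 1.4 mm. It goes in either way round; all 28 mm go in.
- stand: Wooden key stand, a fixed block 50 x 60 x 42 mm (x, y, z) with a vertical slot 14 mm (x) by 6 mm (y) in its middle that holds the key's blade, the shoulder resting on top. Origin under its centre, on the shelf.
- lamp: White round LED puck lamp, 80 mm across, 24 mm high, with a small toggle switch on its side. Leave alone. Origin at the centre of its underside.
- kettle_lid: Stainless kettle lid, 110 mm across, 40 mm high with its knob. Leave alone. Origin at the centre of its underside.
- funnel: Grey funnel standing on its wide mouth, 90 mm across, 85 mm high. Leave alone. Origin at the centre of its underside.
- bento: Two stacked bento boxes, 105 x 155 x 100 mm together. Leave alone. Origin at the centre of the underside.

How it is judged:
By the outcome, as a careful person would: the job done as asked, in the order asked, and still so for the second after the job is handed in, while the arm keeps its last pose, push and grip.
It also fails if it takes over 72 s, if anything falls off the work surface, if the arm or the gripper's body presses on something with over 40 N, if the wrist force passes 120 N, or if a joint passes its speed limit or range.

ROBOT

A 6-joint arm with a two-finger parallel gripper is mounted at the origin on the work surface. World frame = base frame: x ahead of the robot, y to its left, z up, the work surface at z = 0. Lengths are in m, angles in rad, forces in N, time in s.
With the tool pointing down it reaches from about 0.275 to 1 m from the base axis. Payload 8.4 kg.
Tool frame: the origin (TCP) lies between the finger pads; the fingertips stand 22 mm ahead of it and the grasp point (between the pads) lies 3 mm ahead of it (tcp_to_tips is the distance from the TCP to the fingertips, in m); x points along the fingers, y is the direction in which the jaws open and shut, and the axes are right-handed (so a half turn about x gives the same grasp; the last joint's range is limited). The gripper opens to 85 mm and grips with 20 to 120 N. Pads are 22 mm wide; open, the fingers measure 114 mm over their backs; the gripper's body (76 mm by 85 mm) begins 54 mm behind the grasp point. The pads swing forward as they close: fully open they stand 13 mm farther back than shut.
Start: joints at [-1.174, 0.353, 1.633, -0, 1.155, -0.002], TCP at [0.243, -0.576, 0.225] pointing down, gripper open.
Joint ranges: [-2.63, 2.63], [-0.92, 2.1], [0.06, 2.66], [-1.3, 4.44], [0, 2.69], [-3.02, 3.02]. Speed limits (rad/s): [2.22, 2.22, 2.79, 3.14, 3.14, 3.14].

INTERFACE

Orientations are given as a unit quaternion [x, y, z, w].
In Python, from cell import get_obs, get_image, close_job, boxes_of, silhouettes, tcp_to_tips gives the robot as it stands.
- The arm moves only by the tool move_arm, never from a script. Its argument "series" is text: rows parted by semicolons, each of 7 numbers parted by spaces: the shift along the tool's x, y, z in mm, then the turn, a rotation vector about the tool's x, y, z in rad, then the finger opening in mm, from 0 to 85.4. A call has 1 to 20 rows; each row is the pose to reach, as a shift and turn from the pose commanded when the call began, along the tool's axes at that moment; what a row does not reach only later rows make up. A row lasts 1/12 s, in which the tool goes at most 41.7 mm and 7.16 degrees, less where a joint would pass 70% of its speed; a pose out of reach is approached as far as the arm can. A call with a gripper value outside its range is refused whole. The fingers move at their own pace and stop on an object; the grip force is fixed at half the most. Time passes only in rows, so rows that repeat a pose let the fingers close. It gives the time, the measured TCP pose, the force and the opening at its end, in the units of the state.
- get_obs(): the state, without advancing time (a new reading comes with each control period).
- get_image(name): name is "side" or "top" or "wrist"; returns a dict with "frame" (480x640x3 uint8, red, green, blue), "depth" (480x640 float32, m along the optical axis (not along the pixel's ray), 0 where there is no reading), "vfov" (degrees; the focal length in pixels is half the picture's height over the tangent of half this angle, whatever the lens; pixels are square), "cx", "cy" (the principal point, pixels), "extrinsics" (4x4, takes a point from world to camera coordinates). Camera axes: x right, y up, looking along -z (the intrinsics and any distortion apply to the point x, -y, -z); pixel columns grow to the right and rows downward; lengths in m; the calibration is good to about 2 mm. A picture is of the moment at which its call begins.
- close_job(): hands the job in, once; it reports no verdict.
Trained networks look in a picture, given as the dict that the camera call returned (one of the last four; its "shot" number tells which), for a name from the list of things; names that differ only in an ending like _2 or _b are one class to them, and where a whole thing is asked for, a point or a joint stands for the part that bears it (a point fixed in the world has none). Each returns a list of dicts, best first, with "confidence" (0 to 1); they miss things now and then, are a little off and sometimes report something else, mostly with a low value. They report only what shows in the picture. A call takes as long as a camera call.
- boxes_of(picture, name): "position" ([row, column] in pixels, amid what is visible of it).
- silhouettes(picture, name): "region" (480x640 bool, what is visible of it) and "position" ([row, column] in pixels, amid what is visible of it).
The state is a dict: "time_s": time; "joint_positions": joint angles; "qd": joint speeds; "tau": joint torques, N m; "tool_pos": TCP position; "orientation": TCP orientation; "force": force on the tool from outside, world axes, zero at the start; "moment": the same for the moment, N m; "finger_gap": finger opening in m.
Only numpy, scipy, OpenCV 4.12 (cv2) and the standard library are available. Lean on these libraries where they do the work, as an engineer would, in place of code of your own. Each camera call takes 0.05 s, during which the arm holds its last target.

## Working session

There is one attempt and no reset: what is moved stays moved. The work goes in short steps, Python scripts to look and compute and a tool call to move; the robot and the scene stay as the last step left them, time stands still between calls to the robot, and variables do not carry over. Pictures are saved under pics/ and viewed, and the job is handed in when it is done.

Besides the shell and the picture viewer there is one more tool, called as name(argument=value, ...), one argument or row to a line, values as JSON. move_arm: Moves the arm, as the interface text tells. Its arguments: {"type":"object","properties":{"series":{"type":"string"}},"required":["series"]}

```bash
mkdir -p pics; ls
python3 - <<'E'
from cell import *
import cv2
print(get_obs(), tcp_to_tips)
for n in ["side","top","wrist"]:
    p=get_image(n); cv2.imwrite(f"pics/{n}0.png",p["frame"][:,:,::-1]); print(n,p["vfov"],p["cx"],p["cy"],p["extrinsics"].round(3).tolist(),[k for k in p])
E
```

```text
pics
{'time_s': 0.0, 'joint_positions': array([-1.17444011e+00,  3.53659929e-01,  1.63413021e+00, -4.94621959e-06,
        1.15522059e+00, -2.41330809e-03]), 'qd': array([ 2.46305303e-04, -3.54299455e-04,  2.17888302e-05, -3.75383621e-04,
        1.28805133e-03,  5.23808292e-04]), 'tau': array([-3.61793303e-03, -6.05258131e+01, -3.42060935e+01, -5.82585435e-04,
        9.29227739e-03, -2.63733773e-05]), 'tool_pos': array([ 0.2424797 , -0.5755141 ,  0.22475602]), 'orientation': array([-0.69299802, -0.14054605,  0.69319739, -0.13956334]), 'force': array([-0.12238565, -0.48335701,  0.67069186]), 'moment': array([-0.00831745,  0.03236175, -0.00156732]), 'finger_gap': 0.08529112828033232} 0.022
side 44.5899586784687 321.9413037610995 242.04115844099198 [[-0.914, -0.405, -0.017, 0.542], [0.307, -0.717, 0.626, -0.165], [-0.266, 0.566, 0.78, -1.117], [0.0, 0.0, 0.0, 1.0]] ['frame', 'depth', 'vfov', 'cx', 'cy', 'extrinsics', 'shot']
top 54.59783667218669 312.71005343166115 243.57145771192145 [[-0.013, -0.999, -0.035, 0.11], [0.993, -0.017, 0.119, -0.563], [-0.12, -0.033, 0.992, -0.927], [0.0, 0.0, 0.0, 1.0]] ['frame', 'depth', 'vfov', 'cx', 'cy', 'extrinsics', 'shot']
wrist 71.37423208131585 315.63739277035444 236.83739474211134 [[0.388, -0.922, -0.001, -0.625], [0.884, 0.372, -0.284, 0.036], [0.262, 0.109, 0.959, -0.379], [0.0, 0.0, 0.0, 1.0]] ['frame', 'depth', 'vfov', 'cx', 'cy', 'extrinsics', 'shot']
```

View pics/side0.png

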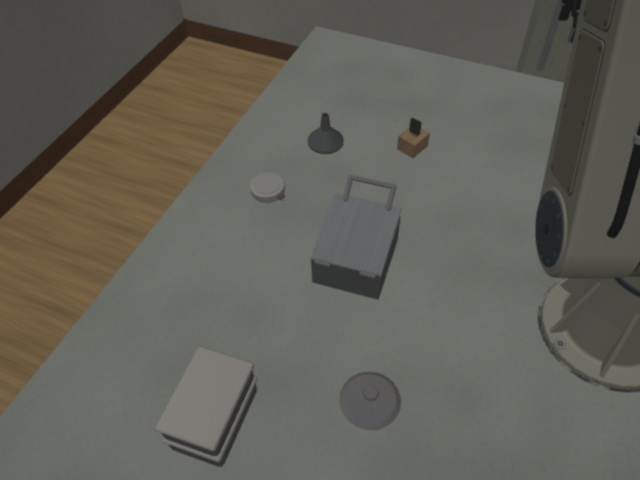

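View pics/top0.png

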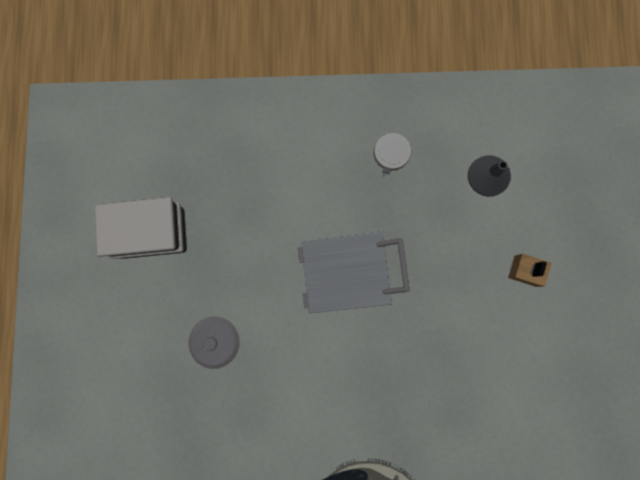

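View pics/wrist0.png

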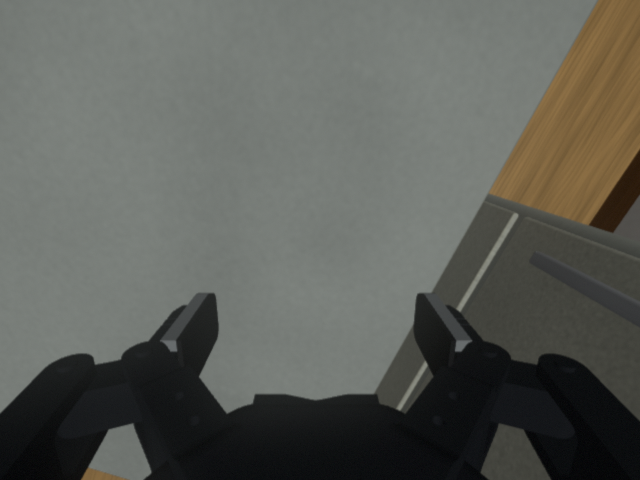

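The top view shows the box near (345,272) with the handle bar on the right (403,266) and the key and stand at (531,270). In the side view the handle is at (372,182) and the key at (415,127). Next I'll measure these points.

```bash
cat > h.py <<'E'
from cell import *
import numpy as np, cv2
from scipy.spatial.transform import Rotation as R
def f_of(p): return 240/np.tan(np.radians(p["vfov"])/2)
def world(p,rc,d):
    rc=np.atleast_2d(rc).astype(float); d=np.atleast_1d(d); f=f_of(p)
    c=np.stack([(rc[:,1]-p["cx"])*d/f, -(rc[:,0]-p["cy"])*d/f, -d, np.ones(len(d))],1)
    return (c@np.linalg.inv(p["extrinsics"]).T)[:,:3]
def cloud(p,m):
    rc=np.argwhere(m&(p["depth"]>0)); return rc,world(p,rc,p["depth"][rc[:,0],rc[:,1]])
def atz(p,rc,z):
    a=world(p,rc,np.ones(len(np.atleast_2d(rc)))); o=np.linalg.inv(p["extrinsics"])[:3,3]
    t=(z-o[2])/(a[:,2]-o[2]); return o+t[:,None]*(a-o)
def proj(p,X):
    X=np.atleast_2d(X); c=np.c_[X,np.ones(len(X))]@p["extrinsics"].T; f=f_of(p)
    return np.stack([p["cy"]-f*c[:,1]/-c[:,2], p["cx"]+f*c[:,0]/-c[:,2]],1)
def pose():
    o=get_obs(); return o["tool_pos"],R.from_quat(o["orientation"]),o
E
python3 - <<'E'
from h import *
for n in ["top","side"]:
    p=get_image(n)
    for k in ["box","cover_handle","cover_hinge","key_head","stand","lamp","funnel","bento","kettle_lid","cover"]:
        for s in silhouettes(p,k)[:2]:
            rc,w=cloud(p,s["region"])
            b=boxes_of(p,k)
            if len(w): 
                (cx,cy),sz,an=cv2.minAreaRect(w[:,:2].astype(np.float32))
                print(n,k,round(s["confidence"],2),np.round(s["position"],1),len(w),"med",np.median(w,0).round(3),"min",np.percentile(w,2,axis=0).round(3),"max",np.percentile(w,98,axis=0).round(3),"rect",np.round([cx,cy,*sz,an],3), [np.round(x["position"],1) for x in b[:1]])
E
```

```text
top box 0.76 [270.7 345.5] 6569 med [0.501 0.032 0.097] min [ 0.434 -0.066  0.084] max [0.569 0.117 0.138] rect [0.509 0.022 0.157 0.208 5.476] [array([271.3, 347.5])]
top cover_handle 0.59 [273.8 347.2] 6602 med [0.502 0.03  0.097] min [ 0.433 -0.069  0.002] max [0.571 0.114 0.138] rect [0.509 0.014 0.158 0.219 5.938] [array([273.3, 349. ])]
top cover_hinge 0.91 [273.2 347.1] 6424 med [0.501 0.03  0.098] min [ 0.435 -0.067  0.085] max [0.569 0.114 0.138] rect [0.51  0.014 0.157 0.216 5.388] [array([274.3, 347.8])]
top key_head 0.54 [269.8 538.8] 216 med [ 0.504 -0.337  0.074] min [ 0.49  -0.355  0.042] max [ 0.518 -0.332  0.089] rect [ 0.505 -0.349  0.03   0.036  4.763] [array([270.4, 540. ])]
top stand 0.74 [272.5 526.6] 773 med [ 0.502 -0.326  0.042] min [ 0.475 -0.37   0.003] max [ 0.534 -0.306  0.046] rect [ 5.0400e-01 -3.4000e-01  6.2000e-02  5.1000e-02  7.0379e+01] [array([271.1, 526. ])]
top lamp 0.9 [151.2 390.1] 1144 med [ 0.76  -0.069  0.024] min [ 0.723 -0.106  0.009] max [ 0.8   -0.034  0.028] rect [ 0.766 -0.074  0.078  0.086 22.656] [array([152.3, 391.2])]
top funnel 0
[... 3161 characters left out ...]
3] 2839 med [0.359 0.323 0.013] min [0.312 0.27  0.002] max [0.408 0.365 0.04 ] rect [ 0.361  0.316  0.107  0.109 83.25 ] [array([401.5, 368.9])]
side kettle_lid 0.21 [144.2 411.8] 605 med [ 0.495 -0.319  0.033] min [ 0.47  -0.36   0.001] max [ 0.532 -0.304  0.046] rect [ 5.010e-01 -3.370e-01  6.700e-02  5.400e-02  7.352e+01] [array([401.5, 368.9])]
side cover 0.65 [234.1 358.6] 5308 med [0.498 0.038 0.096] min [ 0.431 -0.064  0.083] max [0.567 0.117 0.137] rect [ 0.521 -0.038  0.167  0.324  7.605] [array([232.4, 361.6])]
side cover 0.61 [401.6 368.2] 2870 med [0.36  0.323 0.013] min [0.313 0.27  0.001] max [0.412 0.366 0.04 ] rect [ 0.363  0.316  0.11   0.107 10.57 ] [array([232.4, 361.6])]
```

Run:
```python
from h import *
P=[];
for n in ["top","side"]:
    p=get_image(n)
    f=p["frame"].astype(float); d=p["depth"]
    m=np.ones(d.shape,bool); rc,w=cloud(p,m)
    k=(w[:,0]>.40)&(w[:,0]<.6)&(w[:,1]>-.11)&(w[:,1]<.14)&(w[:,2]>.07)&(w[:,2]<.15)
    w=w[k]; rc=rc[k]
    q=w[(abs(w[:,0]-.5)<.05)&(abs(w[:,1]-.04)<.05)]
    c=q.mean(0); nv=np.linalg.svd(q-c)[2][2]; nv*=np.sign(nv[2])
    res=(w-c)@nv
    print(n,c.round(4),nv.round(4),"tilt",np.arccos(nv[2]).round(3),"std",((q-c)@nv).std().round(4))
    pl=w[abs(res)<.004]; print(" plate rect",cv2.minAreaRect(pl[:,:2].astype(np.float32)), pl.min(0),pl.max(0))
    # plate: direction by edge percentiles
    hb=w[res>.013]; hb=hb[hb[:,1]<0]; print(" handle",len(hb),hb.mean(0).round(4),hb.min(0).round(4),hb.max(0).round(4))
    bar=hb[hb[:,1]<-.05]; 
    for x0 in np.arange(.45,.57,.02):
        s=bar[abs(bar[:,0]-x0)<.01]
        if len(s): print("   x",x0.round(2),len(s),s[:,1].mean().round(4),s[:,2].mean().round(4), s[:,2].max().round(4))
    # edges: for each x slice the extents in y; for each y slice extents in x
    for y0 in np.arange(-.04,.11,.02):
        s=pl[abs(pl[:,1]-y0)<.006]; print("   y",y0.round(2),s[:,0].min().round(4),s[:,0].max().round(4))
    # stand top and key
    k=(lambda w:w)(0)
    rc,w=cloud(p,m); k=(abs(w[:,0]-.503)<.06)&(abs(w[:,1]+.34)<.06)
    w=w[k]; st=w[(w[:,2]>.036)&(w[:,2]<.047)]; print(" stand top",cv2.minAreaRect(st[:,:2].astype(np.float32)),np.median(st[:,2]))
    kh=w[w[:,2]>.055]; print(" key",len(kh),kh.mean(0).round(4),cv2.minAreaRect(kh[:,:2].astype(np.float32))); kt=kh[kh[:,2]>.078]; print("  top",len(kt),kt.mean(0).round(4),kt[:,2].max(),cv2.minAreaRect(kt[:,:2].astype(np.float32)))
```

```text
top [0.4998 0.0396 0.0962] [-0.0159  0.1436  0.9895] tilt 0.145 std 0.0015
 plate rect ((0.5012099742889404, 0.04206349700689316), (0.13999909162521362, 0.16637665033340454), 5.628192901611328) [ 0.42579852 -0.04675153  0.08081205] [0.57821027 0.1292012  0.11129308]
 handle 412 [ 0.51   -0.0622  0.1352] [ 0.4614 -0.0746  0.1215] [ 0.5608 -0.0368  0.142 ]
   x 0.47 105 -0.064 0.1335 0.1411
   x 0.49 62 -0.068 0.1381 0.142
   x 0.51 62 -0.0661 0.1381 0.1419
   x 0.53 58 -0.0642 0.1379 0.1419
   x 0.55 80 -0.0599 0.1363 0.1406
   y -0.04 0.4395 0.5766
   y -0.02 0.4379 0.5771
   y 0.0 0.4345 0.5758
   y 0.02 0.4328 0.5728
   y 0.04 0.431 0.5711
   y 0.06 0.4293 0.5702
   y 0.08 0.4275 0.5672
   y 0.1 0.4258 0.5659
 stand top ((0.5039845705032349, -0.3408217430114746), (0.06204236298799515, 0.05095644295215607), 70.29104614257812) 0.042696683114620215
 key 170 [ 0.5038 -0.3378  0.0766] ((0.503704845905304, -0.33974647521972656), (0.01123712956905365, 0.029474621638655663), 72.13651275634766)
  top 94 [ 0.5042 -0.3392  0.0848] 0.09061128059112633 ((0.5039809346199036, -0.3399934470653534)
[... 566 characters left out ...]
x 0.53 48 -0.0608 0.1363 0.1414
   x 0.55 58 -0.0569 0.1346 0.1404
   y -0.04 0.4373 0.5431
   y -0.02 0.4345 0.5756
   y 0.0 0.4334 0.5731
   y 0.02 0.4312 0.5709
   y 0.04 0.4286 0.5694
   y 0.06 0.4275 0.5682
   y 0.08 0.4251 0.5655
   y 0.1 0.423 0.5637
 stand top ((0.5011730790138245, -0.3385741412639618), (0.06662023067474365, 0.0537811778485775), 71.94007110595703) 0.041919907783874555
 key 146 [ 0.5009 -0.3354  0.0732] ((0.5007361769676208, -0.337788850069046), (0.016377635300159454, 0.030928341671824455), 73.81041717529297)
  top 58 [ 0.5015 -0.3365  0.0835] 0.09046710844786099 ((0.501025915145874, -0.33880963921546936), (0.016074463725090027, 0.02932502143085003), 79.0148696899414)
```

Run:
```python
from h import *
for n,(r,c) in {"top":(270,345),"side":(215,360)}.items():
    p=get_image(n); 
    a=p["frame"][r-65:r+65,c-85:c+85,::-1]; cv2.imwrite(f"pics/{n}1.png",cv2.resize(a,None,fx=4.5,fy=4.5,interpolation=cv2.INTER_CUBIC))
p=get_image("top");a=p["frame"][235:305,485:575,::-1]; cv2.imwrite(f"pics/st1.png",cv2.resize(a,None,fx=7,fy=7,interpolation=cv2.INTER_CUBIC))
```

```text
(no output)
```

View pics/top1.png

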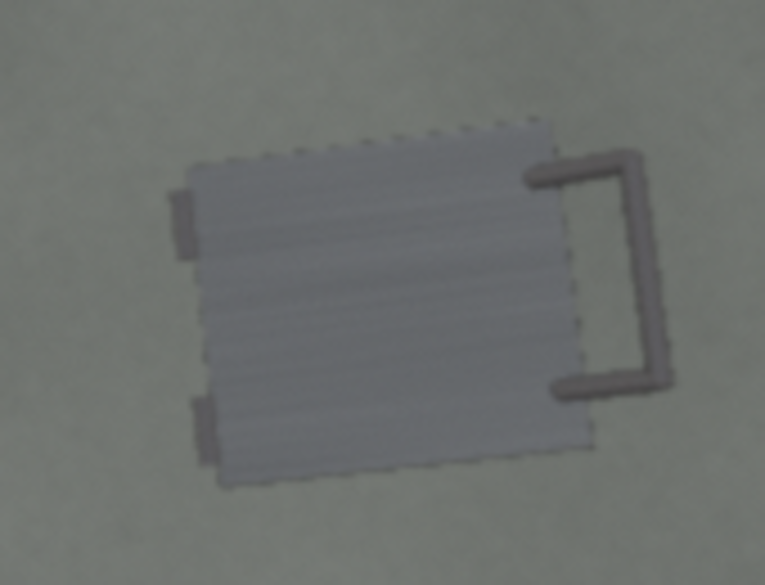

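View pics/st1.png

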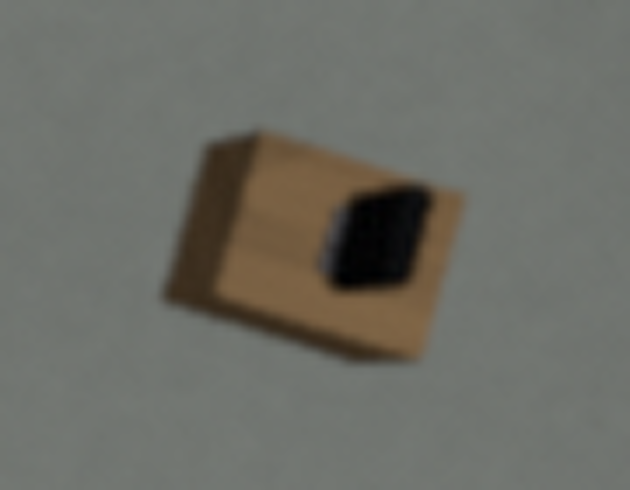

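Box yaw is about +0.098 and the cover is ajar by about 0.145. The bar centre is near (0.51, -0.065, 0.135), which agrees with the 133 mm I expect at that angle. The key and stand yaw is about -19°. Now the move to the bar.

```bash
cat >> h.py <<'E'
def goto(pos,yaw,pitch=0):
    """tool x down, tool y at world yaw; print shift mm in tool axes and rotvec"""
    p,r,o=pose()
    ty=np.array([np.cos(yaw),np.sin(yaw),0]); tx=np.array([0,0,-1.]); M=np.c_[tx,ty,np.cross(tx,ty)]
    G=R.from_matrix(M)
    d=r.inv().apply(np.array(pos)-p)*1000; rv=(r.inv()*G).as_rotvec()
    print("shift",d.round(1),"turn",rv.round(3)," dist",np.linalg.norm(d).round(1), "deg",np.degrees(np.linalg.norm(rv)).round(1))
def stat():
    p,r,o=pose(); M=r.as_matrix()
    print("t",o["time_s"],"p",p.round(4),"yaw_y",np.arctan2(M[1,1],M[0,1]).round(3),"x",M[:,0].round(3),"j",o["joint_positions"].round(3),"F",o["force"].round(1),"M",o["moment"].round(2),"gap",round(o["finger_gap"],4))
E
python3 - <<'E'
from h import *
stat()
for y in (.098+np.pi/2,.098-np.pi/2): goto([.511,-.0645,.200],y)
print(pose()[1].as_matrix().round(3))
E
```

```text
t 2.85 p [ 0.2427 -0.576   0.2255] yaw_y -1.172 x [-0.  0. -1.] j [-1.174  0.353  1.633 -0.     1.155 -0.002] F [-0.5  0.6  0.2] M [-0.03  0.02 -0.01] gap 0.0852
shift [  25.5 -367.1 -445.9] turn [-2.841 -0.     0.   ]  dist 578.1 deg 162.8
shift [  25.5 -367.1 -445.9] turn [0.301 0.    0.   ]  dist 578.1 deg 17.2
[[-0.     0.388 -0.922]
 [ 0.    -0.922 -0.388]
 [-1.    -0.     0.   ]]
```

move_arm(
  series="5 -100 -110 -0.7 0 0 50;10 -200 -220 -1.2 0 0 50;25 -300 -350 -2 0 0 50;25 -367 -446 -2.841 0 0 50;25 -367 -446 -2.841 0 0 50;25 -367 -446 -2.841 0 0 50;25 -367 -446 -2.841 0 0 50;25 -367 -446 -2.841 0 0 50;25 -367 -446 -2.841 0 0 50;25 -367 -446 -2.841 0 0 50;25 -367 -446 -2.841 0 0 50;25 -367 -446 -2.841 0 0 50;25 -367 -446 -2.841 0 0 50;25 -367 -446 -2.841 0 0 50;25 -367 -446 -2.841 0 0 50;25 -367 -446 -2.841 0 0 50;25 -367 -446 -2.841 0 0 50;25 -367 -446 -2.841 0 0 50;25 -367 -446 -2.841 0 0 50;25 -367 -446 -2.841 0 0 50",
)

```text
time_s: 4.52
tool_pos: [0.5112, -0.0645, 0.2006]
orientation: [0.083, 0.702, -0.083, 0.702]
force: [0.7, 1.0, 0.2]
finger_gap: 0.05
```

Run:
```python
from h import *
stat(); goto([.511,-.0645,.200],1.669)
```

```text
t 4.5167 p [ 0.5112 -0.0645  0.2006] yaw_y 1.334 x [ 0. -0. -1.] j [-0.128  0.21   1.891  0.     1.04  -1.463] F [0.7 1.  0.2] M [-0.01  0.05  0.01] gap 0.05
shift [ 0.6 -0.1 -0.2] turn [-0.335  0.    -0.   ]  dist 0.6 deg 19.2
```

move_arm(
  series="0 0 0 -0.335 0 0 50;0 0 0 -0.335 0 0 50;0 0 0 -0.335 0 0 50;0 0 0 -0.335 0 0 50;0 0 0 -0.335 0 0 50",
)

```text
time_s: 4.93
tool_pos: [0.5112, -0.0646, 0.2006]
orientation: [-0.032, 0.706, 0.032, 0.706]
force: [0.0, -0.9, -0.3]
finger_gap: 0.0499
```

Run:
```python
from h import *
stat()
p=get_image("wrist"); cv2.imwrite("pics/w1.png",p["frame"][:,:,::-1])
rc,w=cloud(p,np.ones((480,640),bool))
k=(w[:,2]>.118)&(w[:,2]<.15)&(abs(w[:,0]-.51)<.08)&(w[:,1]<-.05)&(w[:,1]>-.085); b=w[k]
print(len(b)); 
for x0 in np.arange(.45,.58,.02):
    s=b[abs(b[:,0]-x0)<.01]
    if len(s): print(x0.round(2),len(s),s[:,1].mean().round(4),s[:,1].min().round(4),s[:,1].max().round(4),np.percentile(s[:,2],95).round(4))
print(b.min(0),b.max(0)); 
np.savez("/tmp/w1.npz",w=w,rc=rc)
```

```text
t 4.9333 p [ 0.5112 -0.0646  0.2006] yaw_y 1.66 x [ 0.  0. -1.] j [-0.129  0.21   1.891  0.     1.04  -1.789] F [ 0.  -0.9 -0.3] M [ 0.03  0.   -0.01] gap 0.0499
2559
0.45 3 -0.0513 -0.052 -0.0505 0.1209
0.47 808 -0.0649 -0.0755 -0.05 0.1378
0.49 458 -0.0682 -0.0742 -0.0626 0.1383
0.51 425 -0.0664 -0.0719 -0.0608 0.1383
0.53 384 -0.0644 -0.0703 -0.059 0.1383
0.55 481 -0.0599 -0.068 -0.0501 0.138
[ 0.45985657 -0.07546675  0.11871469] [ 0.55978033 -0.05004916  0.13963941]
```

View pics/w1.png

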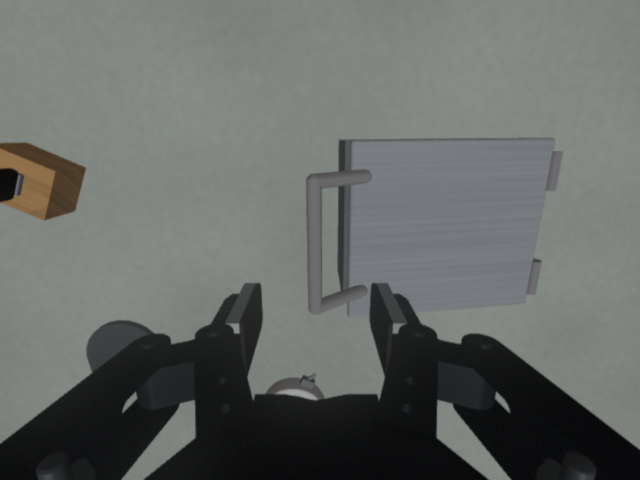

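The wrist view shows the bar (column ~315, rows 180–305) between the open fingers. It sits at y -0.066, z 0.133, so I'll descend and grip.

move_arm(
  series="20 -2 -1 0 0 0 40;40 -2 -1 0 0 0 40;61 -2 -1 0 0 0 40;61 -2 -1 0 0 0 40;61 -2 -1 0 0 0 30;61 -2 -1 0 0 0 20;61 -2 -1 0 0 0 9;61 -2 -1 0 0 0 0;61 -2 -1 0 0 0 0;61 -2 -1 0 0 0 0;61 -2 -1 0 0 0 0;61 -2 -1 0 0 0 0",
)

```text
time_s: 5.98
tool_pos: [0.5105, -0.0666, 0.1397]
orientation: [-0.033, 0.706, 0.033, 0.706]
force: [-0.4, 0.2, 0.8]
finger_gap: 0.0
```

Run:
```python
from h import *
stat()
# arc plan: bar rel hinge; tool rotation following lag
p,r,o=pose()
L=190;H=25
phi0=.15
def bar(f): return np.array([-(L*np.cos(f)-H*np.sin(f)), L*np.sin(f)+H*np.cos(f)])
b0=bar(phi0)
ub=np.array([-np.sin(.098),np.cos(.098),0])
for f in np.arange(phi0,1.95,.08):
    d=bar(f)-b0; v=ub*d[0]+np.array([0,0,d[1]])
    print(f.round(2), r.inv().apply(v).round(0))
```

```text
t 5.9833 p [ 0.5105 -0.0666  0.1397] yaw_y 1.663 x [ 0. -0. -1.] j [-0.133  0.288  1.946  0.     0.907 -1.796] F [-0.4  0.2  0.8] M [-0.05  0.01 -0.05] gap 0.0
0.15 [0. 0. 0.]
0.23 [-15.   5.  -0.]
0.31 [-29.  11.  -0.]
0.39 [-42.  18.  -0.]
0.47 [-55.  26.  -0.]
0.55 [-68.  35.  -0.]
0.63 [-79.  45.  -0.]
0.71 [-90.  56.  -0.]
0.79 [-99.  68.  -0.]
0.87 [-108.   81.   -0.]
0.95 [-116.   94.   -1.]
1.03 [-123.  108.   -1.]
1.11 [-128.  122.   -1.]
1.19 [-133.  137.   -1.]
1.27 [-136.  152.   -1.]
1.35 [-138.  167.   -1.]
1.43 [-139.  182.   -1.]
1.51 [-138.  198.   -1.]
1.59 [-136.  213.   -1.]
1.67 [-133.  228.   -1.]
1.75 [-129.  243.   -1.]
1.83 [-124.  257.   -1.]
1.91 [-118.  271.   -2.]
```

The gap is 0, so the bar isn't between the pads. I need a look.

Run:
```python
from h import *
p=get_image("wrist"); cv2.imwrite("pics/w2.png",p["frame"][:,:,::-1])
p=get_image("side"); a=p["frame"][120:300,280:480,::-1]; cv2.imwrite("pics/s2.png",cv2.resize(a,None,fx=3.5,fy=3.3))
```

```text
(no output)
```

View pics/w2.png

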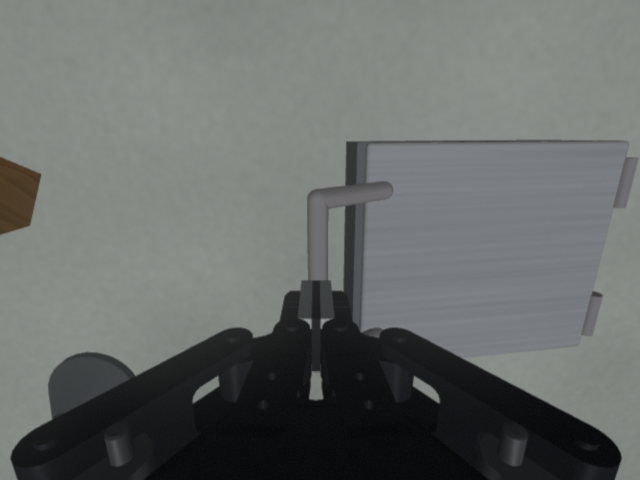

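View pics/s2.png

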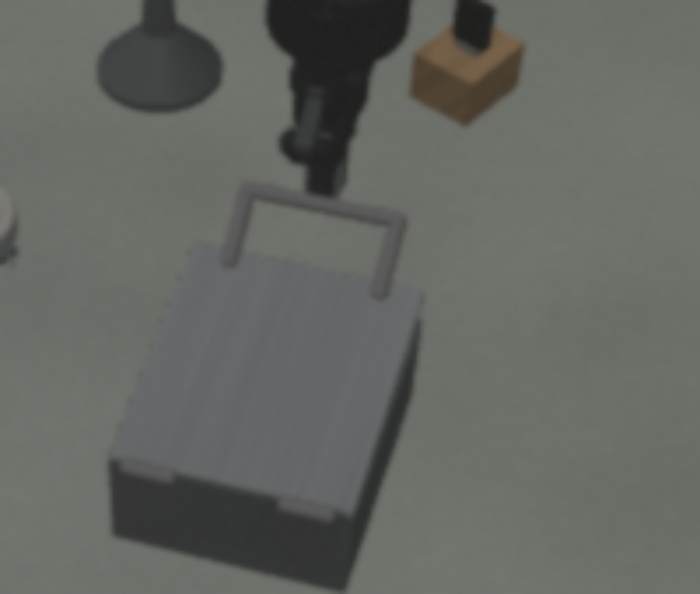

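Run:
```python
from h import *
stat()
for n in ["wrist","side","top"]:
    p=get_image(n); rc,w=cloud(p,np.ones((480,640),bool))
    k=(abs(w[:,0]-.51)<.06)&(w[:,1]<-.03)&(w[:,1]>-.12)&(w[:,2]>.09)&(w[:,2]<.2)
    w=w[k];rc=rc[k]; col=p["frame"][rc[:,0],rc[:,1]].mean(1)
    print(n,len(w))
    for x0 in np.arange(.46,.57,.01):
        s=abs(w[:,0]-x0)<.005
        if s.sum(): 
            q=w[s]; z=q[:,2]; 
            # dark
            dk=q[col[s]<60]; 
            br=q[(col[s]>=60)&(z>.125)]
            print(x0.round(2),s.sum(),"dark", (dk.min(0).round(3),dk.max(0).round(3)) if len(dk) else None,"bright y,z",(br[:,1].mean().round(4),np.percentile(br[:,2],95).round(4)) if len(br) else None)
```

```text
t 6.0833 p [ 0.5104 -0.0667  0.1395] yaw_y 1.663 x [ 0. -0. -1.] j [-0.133  0.288  1.947 -0.     0.907 -1.796] F [-0.1 -0.3  0.8] M [-0.01  0.01 -0.01] gap -0.0
wrist 14137
0.46 1184 dark (array([ 0.46 , -0.052,  0.117]), array([ 0.46 , -0.052,  0.117])) bright y,z (np.float64(-0.0639), np.float64(0.137))
0.47 1162 dark None bright y,z (np.float64(-0.0668), np.float64(0.1382))
0.48 852 dark None bright y,z (np.float64(-0.0694), np.float64(0.1383))
0.49 793 dark (array([ 0.495, -0.045,  0.195]), array([ 0.495, -0.041,  0.199])) bright y,z (np.float64(-0.0683), np.float64(0.1382))
0.5 6729 dark (array([ 0.495, -0.105,  0.15 ]), array([ 0.505, -0.032,  0.2  ])) bright y,z (np.float64(-0.0683), np.float64(0.1915))
0.51 1535 dark (array([ 0.505, -0.098,  0.152]), array([ 0.515, -0.032,  0.2  ])) bright y,z (np.float64(-0.0778), np.float64(0.1939))
0.52 1055 dark (array([ 0.515, -0.104,  0.181]), array([ 0.524, -0.03 ,  0.2  ])) bright y,z (np.float64(-0.0755), np.float64(0.1994))
0.53 219 dark None bright y,z None
0.54 177 dark None bright y,z None
0.55 135 dark (array([ 0.548, -0.036,  0
[... 786 characters left out ...]
t64(-0.0601), np.float64(0.1646))
0.53 36 dark None bright y,z (np.float64(-0.061), np.float64(0.1388))
0.54 36 dark None bright y,z (np.float64(-0.06), np.float64(0.1392))
0.55 88 dark None bright y,z (np.float64(-0.0551), np.float64(0.1385))
0.56 28 dark None bright y,z (np.float64(-0.0536), np.float64(0.1373))
top 316
0.46 48 dark None bright y,z None
0.47 46 dark None bright y,z None
0.48 43 dark None bright y,z None
0.49 32 dark None bright y,z None
0.5 18 dark None bright y,z None
0.53 9 dark None bright y,z None
0.54 20 dark None bright y,z None
0.55 42 dark None bright y,z (np.float64(-0.0434), np.float64(0.1286))
0.56 27 dark None bright y,z (np.float64(-0.0444), np.float64(0.1272))
```

Run:
```python
from h import *
p=get_image("wrist")
for r in range(270,380,6):
    rc=np.array([[r,c] for c in (302,308,312,317,322,328)]); print(r,[tuple(x) for x in world(p,rc,p["depth"][rc[:,0],rc[:,1]]).round(3)])
a=p["frame"][250:400,240:400,::-1]; cv2.imwrite("pics/w3.png",cv2.resize(a,None,fx=4,fy=4))
```

```text
270 [(np.float64(0.558), np.float64(-0.076), np.float64(-0.001)), (np.float64(0.502), np.float64(-0.072), np.float64(0.134)), (np.float64(0.501), np.float64(-0.07), np.float64(0.136)), (np.float64(0.5), np.float64(-0.068), np.float64(0.138)), (np.float64(0.5), np.float64(-0.065), np.float64(0.137)), (np.float64(0.555), np.float64(-0.052), np.float64(-0.0))]
276 [(np.float64(0.563), np.float64(-0.075), np.float64(-0.0)), (np.float64(0.505), np.float64(-0.072), np.float64(0.135)), (np.float64(0.504), np.float64(-0.07), np.float64(0.137)), (np.float64(0.503), np.float64(-0.067), np.float64(0.139)), (np.float64(0.503), np.float64(-0.065), np.float64(0.138)), (np.float64(0.561), np.float64(-0.051), np.float64(0.0))]
282 [(np.float64(0.501), np.float64(-0.074), np.float64(0.151)), (np.float64(0.501), np.float64(-0.072), np.float64(0.151)), (np.float64(0.5), np.float64(-0.07), np.float64(0.151)), (np.float64(0.5), np.float64(-0.068), np.float64(0.152)), (np.float64(0.5), np.float64(-0.065), np.float64(0.151)), (np.float64(0.5), np.float64(-0.063), np.float64(0.152))]
288 [(np.float64(0.501)
[... 5034 characters left out ...]
loat64(-0.072), np.float64(0.209)), (np.float64(0.515), np.float64(-0.069), np.float64(0.193)), (np.float64(0.668), np.float64(-0.057), np.float64(-0.001)), (np.float64(0.559), np.float64(-0.062), np.float64(0.137)), (np.float64(0.515), np.float64(-0.065), np.float64(0.192)), (np.float64(0.503), np.float64(-0.064), np.float64(0.207))]
378 [(np.float64(0.503), np.float64(-0.072), np.float64(0.21)), (np.float64(0.517), np.float64(-0.069), np.float64(0.192)), (np.float64(0.675), np.float64(-0.056), np.float64(-0.001)), (np.float64(0.674), np.float64(-0.051), np.float64(-0.0)), (np.float64(0.517), np.float64(-0.064), np.float64(0.192)), (np.float64(0.515), np.float64(-0.063), np.float64(0.195))]
```

View pics/w3.png

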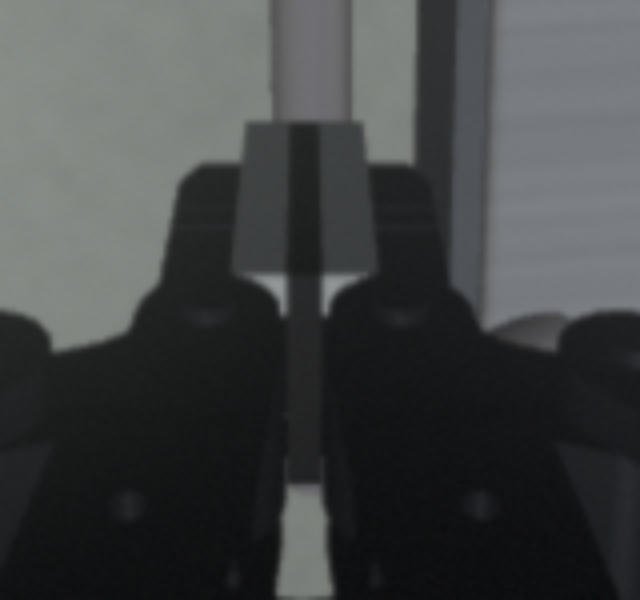

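The fingertips really end at z≈0.150 (wrist and side depth agree), about 32 mm higher than the stated tip offset implies. They closed above the bar without touching it. I'll reopen, go 33 mm deeper and watch the force.

move_arm(
  series="0 0 0 0 0 0 40;0 0 0 0 0 0 40;0 0 0 0 0 0 40;0 0 0 0 0 0 40;10 0.5 0 0 0 0 40;20 0.5 0 0 0 0 40;27 0.5 0 0 0 0 40;33 0.5 0 0 0 0 40;33 0.5 0 0 0 0 40;33 0.5 0 0 0 0 40",
)

```text
time_s: 7.12
tool_pos: [0.5099, -0.0661, 0.1058]
orientation: [-0.032, 0.707, 0.033, 0.706]
force: [0.2, 0.5, -0.2]
finger_gap: 0.0403
```

Run:
```python
from h import *
stat()
p=get_image("wrist"); cv2.imwrite("pics/w4.png",p["frame"][:,:,::-1])
p=get_image("side"); a=p["frame"][120:300,280:480,::-1]; cv2.imwrite("pics/s4.png",cv2.resize(a,None,fx=3.5,fy=3.3))
```

```text
t 7.1167 p [ 0.5099 -0.0661  0.1058] yaw_y 1.663 x [-0.001  0.    -1.   ] j [-0.132  0.338  1.971  0.     0.835 -1.795] F [ 0.2  0.5 -0.2] M [ 0.02 -0.   -0.05] gap 0.0403
```

View pics/w4.png

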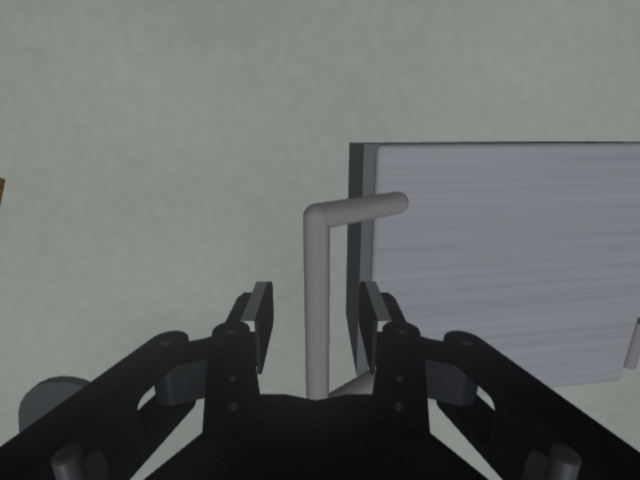

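View pics/s4.png

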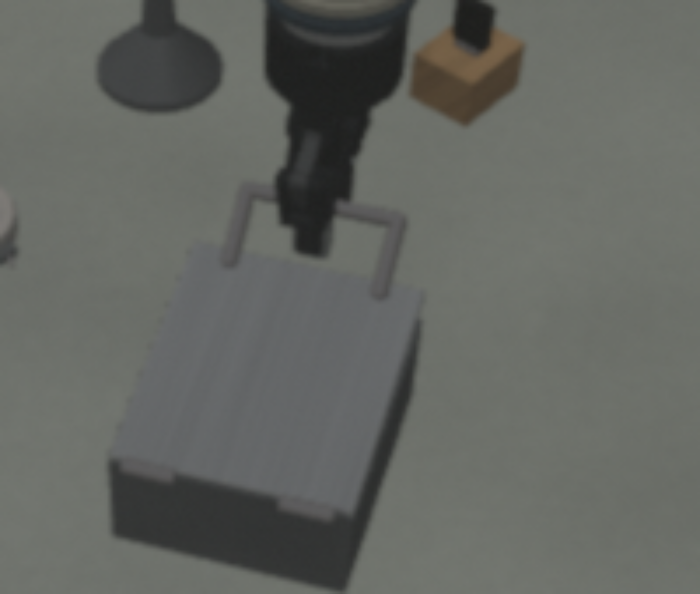

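The fingers now straddle the bar (bar at column 317, pads at 262 and 372). I'll close.

move_arm(
  series="0 0 0 0 0 0 0;0 0 0 0 0 0 0;0 0 0 0 0 0 0;0 0 0 0 0 0 0;0 0 0 0 0 0 0;0 0 0 0 0 0 0",
)

```text
time_s: 7.72
tool_pos: [0.5105, -0.0658, 0.1066]
orientation: [-0.032, 0.706, 0.033, 0.706]
force: [1.5, 4.5, 0.1]
finger_gap: 0.0082
```

move_arm(
  series="-7 2 0 0 0 0 0;-15 5 0 0 0 0 0;-22 8 0 0 0 0 0;-29 11 0 0 0 0 0;-36 14 0 0 0 0 0;-42 18 0 0 0 0 0;-49 22 0 0 0 0 0;-55 26 0 0 0 0 0",
)

```text
time_s: 8.38
tool_pos: [0.508, -0.0407, 0.1625]
orientation: [-0.033, 0.706, 0.032, 0.707]
force: [2.0, -5.5, -2.0]
finger_gap: 0.0077
```

Run:
```python
from h import *
stat()
p=get_image("side"); a=p["frame"][120:300,280:480,::-1]; cv2.imwrite("pics/s5.png",cv2.resize(a,None,fx=3.5,fy=3.3))
rc,w=cloud(p,np.ones((480,640),bool)); k=(abs(w[:,0]-.5)<.04)&(abs(w[:,1]-.05)<.04)&(w[:,2]>.085); q=w[k]; c=np.median(q,0)
for _ in range(4):
    nv=np.linalg.svd(q-c)[2][2]; r=(q-c)@nv; q=q[abs(r)<.006]; c=q.mean(0)
nv*=np.sign(nv[2]); print(len(q),nv,"phi",np.arccos(nv[2]))
```

```text
t 8.3833 p [ 0.508  -0.0407  0.1625] yaw_y 1.663 x [ 0.001 -0.002 -1.   ] j [-0.082  0.249  1.938 -0.002  0.954 -1.744] F [ 2.  -5.5 -2. ] M [-1.35 -0.23  0.07] gap 0.0077
3381 [0.03539857 0.99769645 0.05786825] phi 1.5128957337244293
```

View pics/s5.png

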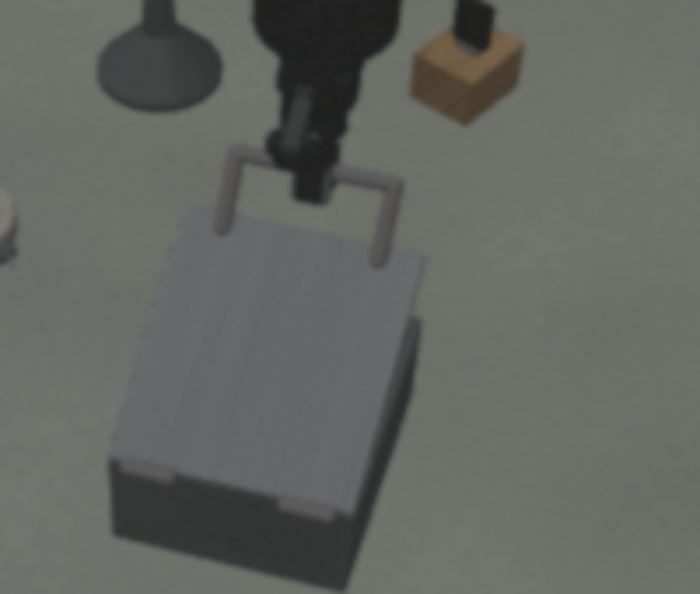

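The cover follows and the forces are small, so I'll continue the arc.

move_arm(
  series="-13 9 0 0 0 0 0;-24 19 0 0 0 0 0;-35 30 0 0 0 0 0;-44 42 0 0 0 0 0;-53 55 0 0 0 0 0;-61 68 0 0 0 0 0;-68 82 0 0 0 0 0;-73 96 0 0 0 0 0",
)

```text
time_s: 9.1
tool_pos: [0.4988, 0.0542, 0.2369]
orientation: [-0.034, 0.706, 0.031, 0.707]
force: [-5.4, -10.5, 17.4]
finger_gap: 0.008
```

Run:
```python
from h import *
stat()
p=get_image("side"); a=p["frame"][90:300,280:480,::-1]; cv2.imwrite("pics/s6.png",cv2.resize(a,None,fx=3,fy=2.8))
```

```text
t 9.1 p [0.4988 0.0542 0.2369] yaw_y 1.663 x [ 0.001 -0.003 -1.   ] j [ 0.107  0.148  1.879 -0.004  1.114 -1.554] F [ -5.4 -10.5  17.4] M [-2.08  0.83  0.04] gap 0.008
```

View pics/s6.png

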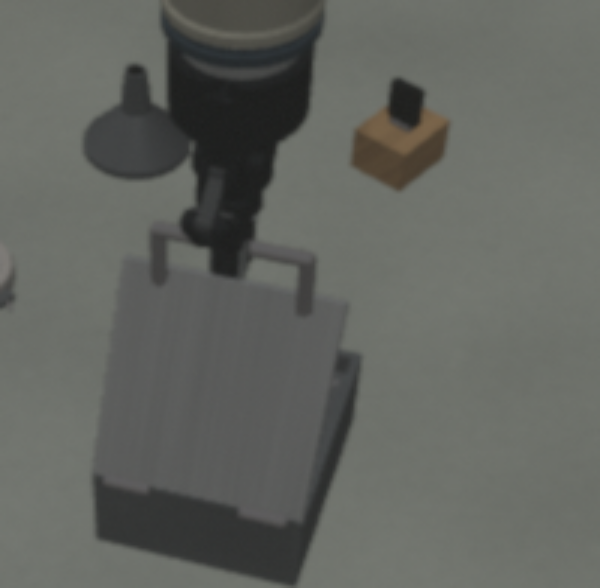

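The force is mild (20 N, outward along the radius), so I'll shift the arc about 3 mm outward.

move_arm(
  series="-3 0 0 0 0 0 0;-6 7 0 0 0 0 0;-8 14 0 0 0 0 0;-10 22 0 0 0 0 0;-11 29 0 0 0 0 0;-13 44 0 0 0 0 0",
)

```text
time_s: 9.65
tool_pos: [0.4944, 0.0987, 0.248]
orientation: [-0.033, 0.707, 0.032, 0.706]
force: [-4.0, -4.3, -0.2]
finger_gap: 0.0079
```

Run:
```python
from h import *
stat()
```

```text
t 9.65 p [0.4944 0.0987 0.248 ] yaw_y 1.662 x [-0.001 -0.002 -1.   ] j [ 1.950e-01  1.420e-01  1.861e+00 -1.000e-03  1.141e+00 -1.467e+00] F [-4.  -4.3 -0.2] M [-1.14  0.47  0.05] gap 0.0079
```

move_arm(
  series="-1 8 0 0 0 0 0;-1 15 0 0 0 0 0;0 23 0 0 0 0 0;0 31 0 0 0 0 0;1 38 0 0 0 0 0;2 46 0 0 0 0 0;3 54 0 0 0 0 0;5 61 0 0 0 0 0",
)

```text
time_s: 10.32
tool_pos: [0.4882, 0.1609, 0.2433]
orientation: [-0.032, 0.707, 0.033, 0.706]
force: [-8.4, -1.5, 11.8]
finger_gap: 0.008
```

Run:
```python
from h import *
stat()
```

```text
t 10.3167 p [0.4882 0.1609 0.2433] yaw_y 1.663 x [-0.002  0.    -1.   ] j [ 3.150e-01  1.630e-01  1.847e+00  1.000e-03  1.134e+00 -1.349e+00] F [-8.4 -1.5 11.8] M [-0.58  1.33  0.06] gap 0.008
```

move_arm(
  series="0 8 0 0 0 0 0;2 15 0 0 0 0 0;4 22 0 0 0 0 0;7 29 0 0 0 0 0;10 36 0 0 0 0 0;13 43 0 0 0 0 0;13 43 0 0 0 0 0",
)

```text
time_s: 10.9
tool_pos: [0.4839, 0.2043, 0.229]
orientation: [-0.032, 0.707, 0.033, 0.705]
force: [-5.1, 1.6, -0.4]
finger_gap: 0.008
```

Run:
```python
from h import *
stat()
p=get_image("side"); a=p["frame"][60:330,240:510,::-1]; cv2.imwrite("pics/s7.png",cv2.resize(a,None,fx=2.2,fy=2.2))
```

```text
t 10.9 p [0.4839 0.2043 0.229 ] yaw_y 1.663 x [-0.003  0.001 -1.   ] j [ 0.395  0.196  1.84   0.002  1.109 -1.269] F [-5.1  1.6 -0.4] M [0.21 0.81 0.04] gap 0.008
```

View pics/s7.png

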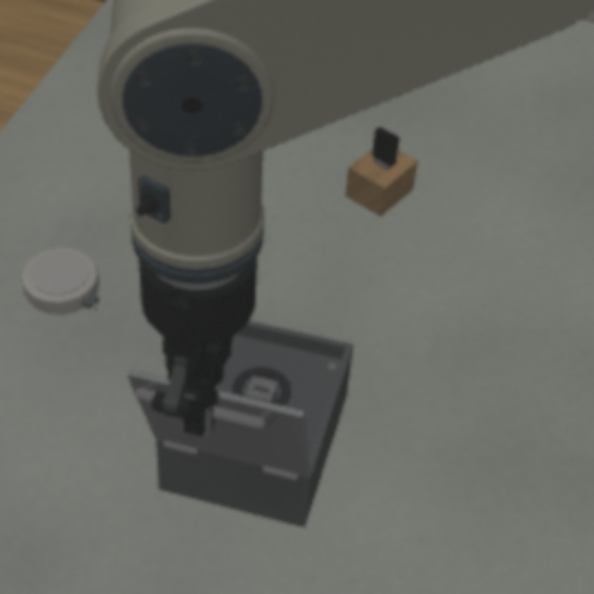

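The cover leans past upright and the lock plug is visible at (262,390). I'll release it and lift off.

move_arm(
  series="0 0 0 0 0 0 35;0 0 0 0 0 0 35;0 0 0 0 0 0 35;0 0 0 0 0 0 35;-20 0 0 0 0 0 35;-40 0 0 0 0 0 35;-70 0 0 0 0 0 35;-100 0 0 0 0 0 35;-100 0 0 0 0 0 35",
)

```text
time_s: 11.7
tool_pos: [0.4881, 0.2038, 0.3356]
orientation: [-0.031, 0.703, 0.034, 0.709]
force: [1.3, -1.1, 0.7]
finger_gap: 0.0351
```

Run:
```python
from h import *
stat()
goto([.49,-.03,.30],1.669)
```

```text
t 11.7 p [0.4881 0.2038 0.3356] yaw_y 1.663 x [ 0.008  0.004 -1.   ] j [ 0.392  0.105  1.707  0.     1.32  -1.27 ] F [ 1.3 -1.1  0.7] M [ 0.02 -0.04 -0.04] gap 0.0351
shift [  34.8 -233.   -19.9] turn [-0.006  0.009 -0.003]  dist 236.5 deg 0.6
```

Run:
```python
from h import *
goto([.54,.02,.26],1.669)
```

```text
shift [  75.4 -188.    34.1] turn [-0.006  0.009 -0.003]  dist 205.4 deg 0.6
```

move_arm(
  series="0 -40 8 0 0 0 35;0 -80 16 0 0 0 35;20 -120 24 0 0 0 35;45 -155 30 0 0 0 35;75 -188 34 -0.006 0.009 -0.003 35;75 -188 34 -0.006 0.009 -0.003 35;75 -188 34 -0.006 0.009 -0.003 35;75 -188 34 -0.006 0.009 -0.003 35",
)

```text
time_s: 12.37
tool_pos: [0.5367, 0.0187, 0.2546]
orientation: [-0.035, 0.709, 0.033, 0.703]
force: [-0.3, -0.3, 0.5]
finger_gap: 0.0349
```

Run:
```python
from h import *
stat()
p=get_image("wrist"); cv2.imwrite("pics/w5.png",p["frame"][:,:,::-1])
print(proj(p,[[.503,.025,.063]]))
for k in ["keyhole","cylinder"]:
  for b in silhouettes(p,k)[:2]:
    rc,w=cloud(p,b["region"]); print(k,b["confidence"],b["position"],len(w),np.median(w,0), atz(p,b["position"],.063))
```

```text
t 12.3667 p [0.5367 0.0187 0.2546] yaw_y 1.667 x [-0.009 -0.003 -1.   ] j [ 0.034  0.193  1.783 -0.003  1.175 -1.632] F [-0.3 -0.3  0.5] M [0.04 0.01 0.04] gap 0.0349
[[179.36499069 326.13955906]]
keyhole 0.77 [180.4, 322.2] 594 [0.50229447 0.02231438 0.06219713] [[0.5044126  0.02114748 0.063     ]]
keyhole 0.56 [146.7, 16.3] 2020 [ 0.50542075 -0.31353088  0.02527797] [[ 0.500565   -0.28225603  0.063     ]]
cylinder 0.67 [177.6, 322.4] 614 [0.50195796 0.02270071 0.06219713] [[0.50160799 0.02106525 0.063     ]]
```

View pics/w5.png

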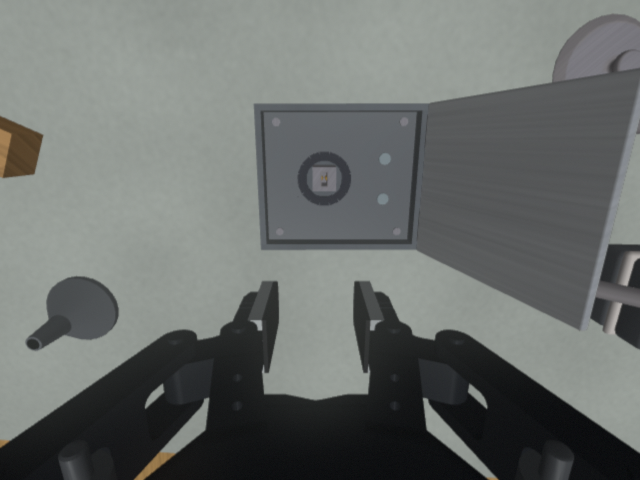

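The wrist view shows the open cover on the right and the plug with its keyway at about (row 179, col 324). Next I'll refine the centre and yaw.

Run:
```python
from h import *
stat()
p=get_image("wrist")
a=p["frame"][145:215,285:365,::-1]; cv2.imwrite("pics/w6.png",cv2.resize(a,None,fx=8,fy=8,interpolation=cv2.INTER_CUBIC))
g=p["frame"].astype(float).mean(2)
# plug bright region
m=np.zeros(g.shape,np.uint8); m[155:205,297:352]=(g[155:205,297:352]>150)
for th in (110,125,140,155):
    m=np.zeros(g.shape,np.uint8); m[155:205,297:352]=(g[155:205,297:352]>th)
    n,l,st,ce=cv2.connectedComponentsWithStats(m); 
    if n<2: continue
    i=1+np.argmax(st[1:,4]); pts=np.argwhere(l==i); w=atz(p,pts,.063)
    r=cv2.minAreaRect(w[:,:2].astype(np.float32)*1000); print(th,st[i],"rect",np.round(r[0],1),np.round(r[1],1),round(r[2],1))
# rim outer edges: points at z .078
rc,w=cloud(p,np.ones((480,640),bool)); k=(abs(w[:,2]-.078)<.004)&(abs(w[:,0]-.5)<.1)&(abs(w[:,1]-.03)<.12)
r=cv2.minAreaRect(w[k][:,:2].astype(np.float32)*1000); print("rim",r,k.sum())
k=(abs(w[:,2]-.060)<.003)&(abs(w[:,0]-.5)<.1)&(abs(w[:,1]-.03)<.12)
r=cv2.minAreaRect(w[k][:,:2].astype(np.float32)*1000); print("deck",r,k.sum(),np.median(w[k][:,2]))
print(g[165:195,306:342].astype(int)[::2,::2])
```

```text
t 12.5167 p [0.5373 0.0198 0.2558] yaw_y 1.67 x [-0.006 -0.003 -1.   ] j [ 0.036  0.191  1.782 -0.003  1.175 -1.633] F [-0.4 -0.2 -0.5] M [0.01 0.03 0.01] gap 0.035
110 [312 166  23  24 463] rect [502.6  22.7] [23.  22.5] 5.7
125 [313 168   8  10  11] rect [498.2  15.6] [ 0.8 11.3] 61.6
rim ((500.9942626953125, 37.19023895263672), (139.56324768066406, 159.61337280273438), 5.690371990203857) 4004
deck ((501.1812744140625, 37.72325134277344), (128.6815643310547, 149.1467742919922), 5.596312046051025) 18003 0.05959292774472835
[[ 59  61  70  81  81  81  82  81  83  80  80  80  80  80  84  74  58  58]
 [ 60  71  91 118 120 122 121 124 122 121 117 117 117 120 116  96  74  60]
 [ 61  86  93 118 122 121 124 124 122 118 118 118 119 120 117  96  92  62]
 [ 68  90  93 119 122 123 125 117 117 115 101 120 121 117 120  96  92  67]
 [ 84  92  93 119 123 125 122 116 117 114  93 121 117 120 120  96  93  80]
 [ 88  92  92 119 124 123 122 109 104  85  94 119 120 122 121  94  94  83]
 [ 87  91  92 120 125 122 119 111 102  96  98 116 122 122 120  95  93  82]
 [ 86  91  93 121 122 121 118 114 118 110  94 120 122 121 118  95  92  83]
 [ 84  91  93 119 122 118 118 107  96  95 100 120 123 120 118  94  93  79]
 [ 72  92  93 119 119 119 118  94  70  70 100 123 121 120 118  94  92  63]
 [ 62  90  93 118 119 118 119 112 104 106 113 121 121 119 120  94  88  60]
 [ 60  77  92 116 119 119 121 118 120 122 122 120 120 122 119  93  76  59]
 [ 59  60  78 111 113 115 114 114 115 116 114 115 114 115 113  79  61  59]
 [ 61  60  61  79  94  94  93  92  93  92  92  93  93  92  79  60  59  60]
 [ 61  61  61  61  71  82  91  90  90  90  91  90  78  65  60  59  59  60]]
```

View pics/w6.png

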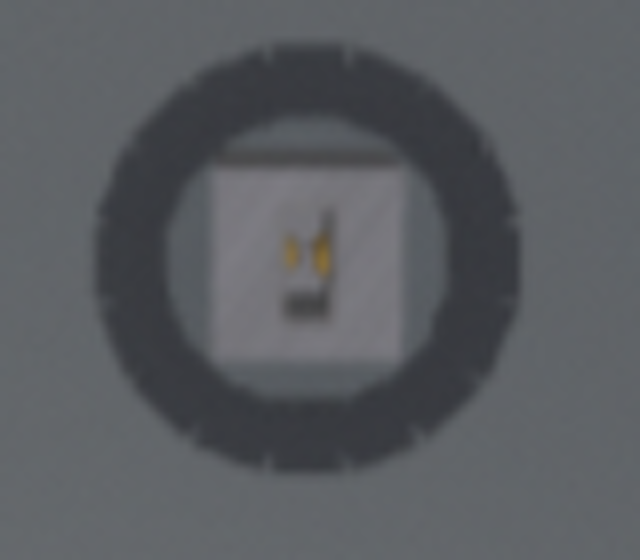

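Plug centre is (0.5026, 0.0227). The rim gives (0.5025, 0.0223), so they agree. Yaw is 0.099. Now to the key.

Run:
```python
from h import *
goto([.537,-.351,.26],1.25)
```

```text
shift [  -2.9 -369.   -37.1] turn [ 0.42  -0.006  0.004]  dist 370.9 deg 24.1
```

move_arm(
  series="-3 -40 -4 0.05 0 0 60;-3 -80 -8 0.1 0 0 60;-3 -120 -12 0.15 0 0 60;-3 -160 -16 0.2 0 0 60;-3 -200 -20 0.25 0 0 60;-3 -240 -24 0.3 0 0 60;-3 -280 -28 0.35 0 0 60;-3 -320 -32 0.4 0 0 60;-3 -350 -35 0.42 -0.006 0.004 60;-3 -369 -37 0.42 -0.006 0.004 60;-3 -369 -37 0.42 -0.006 0.004 60;-3 -369 -37 0.42 -0.006 0.004 60;-3 -369 -37 0.42 -0.006 0.004 60",
)

```text
time_s: 13.65
tool_pos: [0.5365, -0.351, 0.2593]
orientation: [0.113, 0.699, -0.113, 0.697]
force: [0.0, -0.7, -0.2]
finger_gap: 0.06
```

Run:
```python
from h import *
stat()
p=get_image("wrist"); cv2.imwrite("pics/w7.png",p["frame"][:,:,::-1])
rc,w=cloud(p,np.ones((480,640),bool)); k=(abs(w[:,0]-.503)<.06)&(abs(w[:,1]+.34)<.06)
w=w[k]; st=w[(w[:,2]>.038)&(w[:,2]<.0445)]; print(" stand top",cv2.minAreaRect(st[:,:2].astype(np.float32)*1000),np.median(st[:,2]))
kt=w[(w[:,2]>.081)&(w[:,2]<.095)]; print("key top",len(kt),kt.mean(0),np.median(kt[:,2]),cv2.minAreaRect(kt[:,:2].astype(np.float32)*1000))
kt=w[(w[:,2]>.05)&(w[:,2]<.095)]; print("key all",len(kt),cv2.minAreaRect(kt[:,:2].astype(np.float32)*1000))
```

```text
t 13.65 p [ 0.5365 -0.351   0.2593] yaw_y 1.25 x [-0.002 -0.    -1.   ] j [-5.810e-01  3.500e-01  1.560e+00 -1.000e-03  1.233e+00 -1.830e+00] F [ 0.  -0.7 -0.2] M [ 0.05  0.05 -0.  ] gap 0.06
 stand top ((503.33319091796875, -340.6217346191406), (60.127811431884766, 50.052757263183594), 70.62859344482422) 0.04149543355687896
key top 294 [ 0.50271291 -0.34034131  0.08454097] 0.08464436270643685 ((503.3981018066406, -340.51812744140625), (8.751302719116211, 29.790613174438477), 71.36827850341797)
key all 313 ((503.267578125, -340.5714416503906), (9.021258354187012, 30.00672721862793), 71.14326477050781)
```

View pics/w7.png

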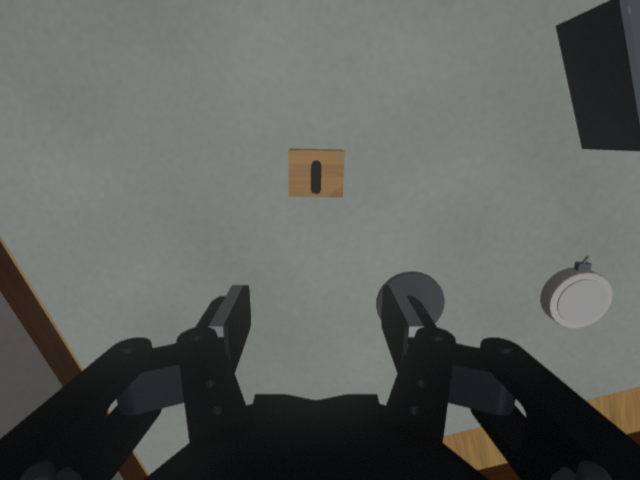

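The stand is at (172,316) with the key upright at its centre. Key centre is (0.503, -0.340), yaw 1.239, top at z≈0.086. I'll go to the grasp using the measured tip offset.

Run:
```python
from h import *
goto([.503,-.340,.11],1.239)
goto([.503,-.340,.0415],1.239)
```

```text
shift [149.4  -0.3 -34.9] turn [ 0.011 -0.002  0.001]  dist 153.4 deg 0.7
shift [ 2.179e+02 -2.000e-01 -3.480e+01] turn [ 0.011 -0.002  0.001]  dist 220.6 deg 0.7
```

move_arm(
  series="20 0 -15 0.011 -0.002 0.001 40;50 0 -35 0.011 -0.002 0.001 40;80 0 -35 0.011 -0.002 0.001 40;115 0 -35 0.011 -0.002 0.001 40;149 0 -35 0.011 -0.002 0.001 40;149 0 -35 0.011 -0.002 0.001 40;149 0 -35 0.011 -0.002 0.001 40",
)

```text
time_s: 14.28
tool_pos: [0.5019, -0.3395, 0.1093]
orientation: [0.117, 0.699, -0.116, 0.696]
force: [1.0, 0.2, 1.7]
finger_gap: 0.0401
```

Run:
```python
from h import *
stat(); goto([.503,-.340,.0415],1.239)
p=get_image("wrist"); cv2.imwrite("pics/w8.png",p["frame"][:,:,::-1])
rc,w=cloud(p,np.ones((480,640),bool)); k=(abs(w[:,0]-.503)<.06)&(abs(w[:,1]+.34)<.06)
w=w[k]; kt=w[(w[:,2]>.05)&(w[:,2]<.095)]; print("key all",len(kt),cv2.minAreaRect(kt[:,:2].astype(np.float32)*1000))
```

```text
t 14.2833 p [ 0.5019 -0.3395  0.1093] yaw_y 1.239 x [-0.003  0.002 -1.   ] j [-0.597  0.455  1.768 -0.     0.922 -1.836] F [1.  0.2 1.7] M [ 0.03 -0.01 -0.04] gap 0.0401
shift [67.8 -0.2  1.4] turn [ 0.    -0.003 -0.001]  dist 67.8 deg 0.2
key all 1041 ((502.75537109375, -340.13751220703125), (9.97014331817627, 28.926002502441406), 71.4803466796875)
```

View pics/w8.png

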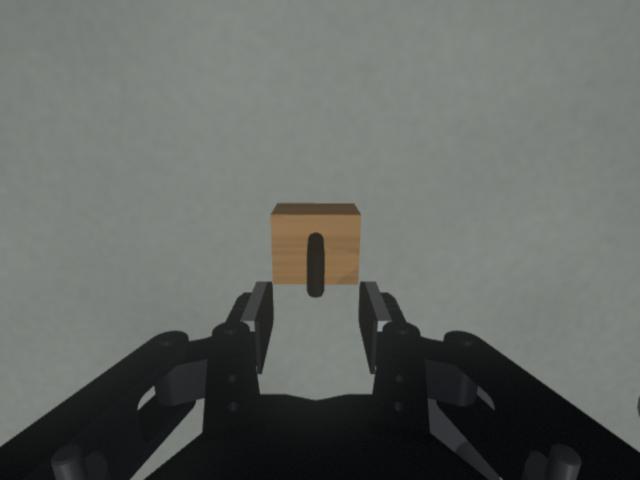

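The key sits centred between the pads (columns 308–324, centre 316). I'll descend and close.

move_arm(
  series="15 0 1 0 0 0 40;30 0 1 0 0 0 40;45 0 1 0 0 0 40;58 0 1 0 0 0 40;67 0 1 0 0 0 40;67 0 1 0 0 0 40;67 0 1 0 0 0 40",
)

```text
time_s: 14.92
tool_pos: [0.5038, -0.3417, 0.0436]
orientation: [0.117, 0.697, -0.117, 0.697]
force: [-0.6, -0.0, 0.3]
finger_gap: 0.0396
```

move_arm(
  series="0 0 0 0 0 0 0;0 0 0 0 0 0 0;0 0 0 0 0 0 0;0 0 0 0 0 0 0;0 0 0 0 0 0 0;0 0 0 0 0 0 0;0 0 0 0 0 0 0",
)

```text
time_s: 15.5
tool_pos: [0.504, -0.3417, 0.0439]
orientation: [0.117, 0.697, -0.117, 0.698]
force: [0.2, 1.8, 5.7]
finger_gap: 0.0093
```

Run:
```python
from h import *
stat()
p=get_image("wrist"); cv2.imwrite("pics/w9.png",p["frame"][:,:,::-1])
p=get_image("side"); a=p["frame"][60:240,340:500,::-1]; cv2.imwrite("pics/s9.png",cv2.resize(a,None,fx=3.3,fy=3.3))
```

```text
t 15.5 p [ 0.504  -0.3417  0.0439] yaw_y 1.238 x [ 0.001 -0.001 -1.   ] j [-0.598  0.547  1.797  0.     0.797 -1.836] F [0.2 1.8 5.7] M [ 0.36 -0.05 -0.03] gap 0.0093
```

View pics/w9.png

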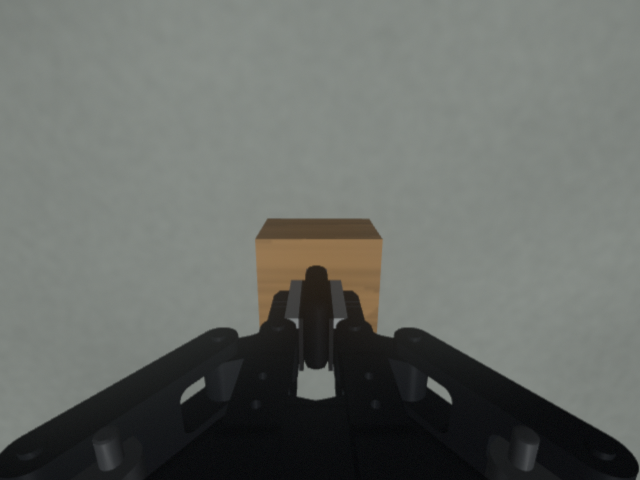

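View pics/s9.png

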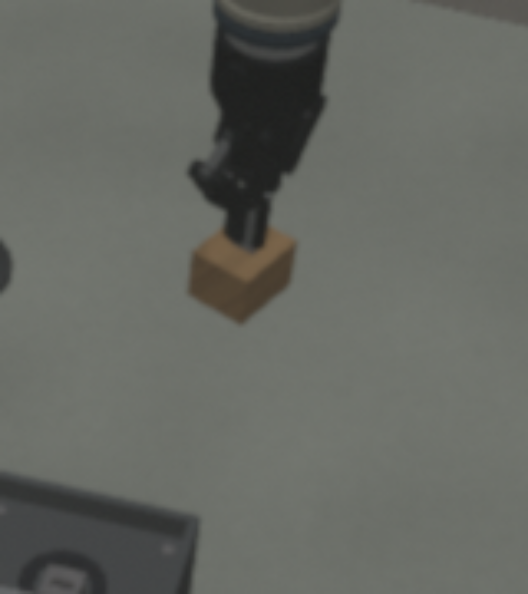

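Gripped (gap 9.3 mm for a 10 mm head). I'll lift straight up and check the key in hand.

move_arm(
  series="-8 0 0 0 0 0 0;-18 0 0 0 0 0 0;-30 0 0 0 0 0 0;-45 0 0 0 0 0 0;-65 0 0 0 0 0 0;-90 0 0 0 0 0 0;-115 0 0 0 0 0 0;-130 0 0 0 0 0 0;-130 0 0 0 0 0 0",
)

```text
time_s: 16.35
tool_pos: [0.5052, -0.3429, 0.178]
orientation: [0.116, 0.695, -0.118, 0.699]
force: [0.4, -0.5, 0.6]
finger_gap: 0.0095
```

Run:
```python
from h import *
stat()
p=get_image("wrist"); cv2.imwrite("pics/w10.png",p["frame"][:,:,::-1])
p=get_image("side"); a=p["frame"][60:240,340:500,::-1]; cv2.imwrite("pics/s10.png",cv2.resize(a,None,fx=3.3,fy=3.3,interpolation=cv2.INTER_CUBIC))
goto([.503,.022,.175],1.669)
```

```text
t 16.35 p [ 0.5052 -0.3429  0.178 ] yaw_y 1.238 x [ 0.005 -0.004 -1.   ] j [-0.599  0.375  1.715 -0.     1.045 -1.836] F [ 0.4 -0.5  0.6] M [-0.03 -0.06  0.  ] gap 0.0095
shift [  -1.5  343.6 -119.3] turn [-0.431  0.001  0.001]  dist 363.7 deg 24.7
```

View pics/w10.png

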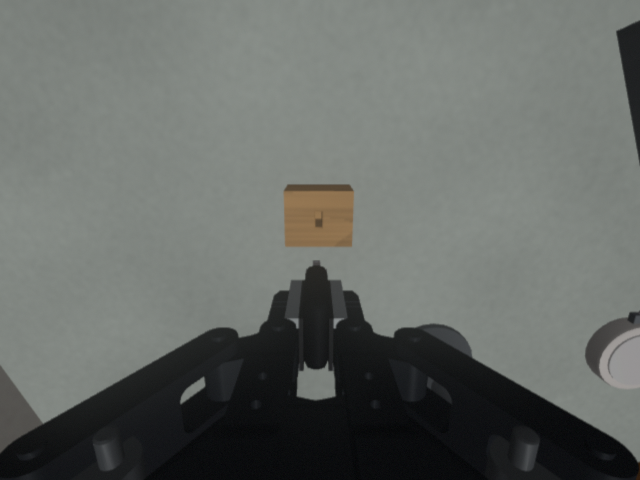

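View pics/s10.png

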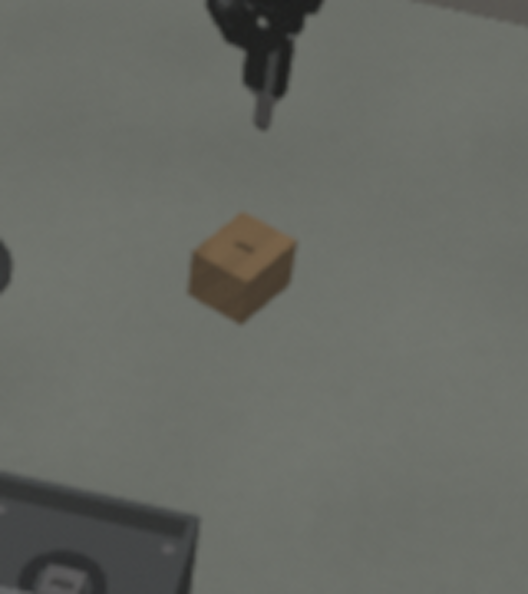

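The key is out and upright in the grip, and the stand is empty. Now to hover over the keyhole. By my offsets the tip sits at TCP −30 mm, so the TCP should be at 0.065 when home.

Run:
```python
from h import *
goto([.504,.0235,.128],1.669)
```

```text
shift [  45.5  345.4 -118.9] turn [-0.431  0.001  0.001]  dist 368.1 deg 24.7
```

move_arm(
  series="0 30 -10 -0.04 0 0 0;0 65 -22 -0.08 0 0 0;0 100 -34 -0.12 0 0 0;0 135 -46 -0.16 0 0 0;0 170 -58 -0.2 0 0 0;0 205 -70 -0.24 0 0 0;0 240 -82 -0.28 0 0 0;0 275 -94 -0.32 0 0 0;0 310 -106 -0.38 0 0 0;5 335 -115 -0.431 0.001 0.001 0;15 345 -119 -0.431 0.001 0.001 0;30 345 -119 -0.431 0.001 0.001 0;45 345 -119 -0.431 0.001 0.001 0;45 345 -119 -0.431 0.001 0.001 0;45 345 -119 -0.431 0.001 0.001 0;45 345 -119 -0.431 0.001 0.001 0",
)

```text
time_s: 17.78
tool_pos: [0.5035, 0.0229, 0.1278]
orientation: [-0.034, 0.707, 0.035, 0.706]
force: [0.1, 0.6, 0.1]
finger_gap: 0.0091
```

Run:
```python
from h import *
stat()
p=get_image("wrist"); cv2.imwrite("pics/w11.png",p["frame"][:,:,::-1])
a=p["frame"][200:340,230:400,::-1]; cv2.imwrite("pics/w11c.png",cv2.resize(a,None,fx=4,fy=4,interpolation=cv2.INTER_CUBIC))
print(proj(p,[[.5025,.0225,.063]]))
p=get_image("side"); rc=proj(p,[[.5025,.0225,.063]])[0].astype(int); print(rc)
a=p["frame"][rc[0]-80:rc[0]+40,rc[1]-80:rc[1]+80,::-1]; cv2.imwrite("pics/s11.png",cv2.resize(a,None,fx=4.5,fy=4.5,interpolation=cv2.INTER_CUBIC))
goto([.504,.0235,.128],1.669)
```

```text
t 17.7833 p [0.5035 0.0229 0.1278] yaw_y 1.668 x [-0.002  0.001 -1.   ] j [ 4.200e-02  2.910e-01  1.976e+00  1.000e-03  8.760e-01 -1.627e+00] F [0.1 0.6 0.1] M [ 0.01  0.05 -0.03] gap 0.0091
[[247.39703875 316.11476981]]
[236 357]
shift [ 0.4  0.6 -0. ] turn [-0.001 -0.    -0.001]  dist 0.7 deg 0.1
```

View pics/w11c.png

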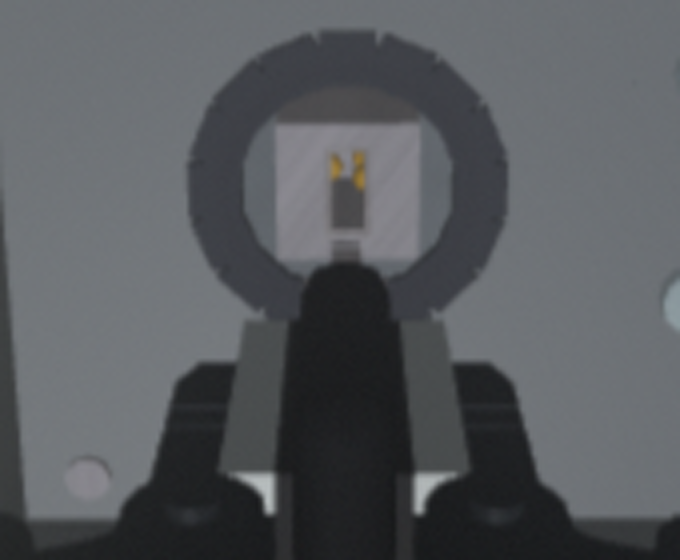

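View pics/s11.png

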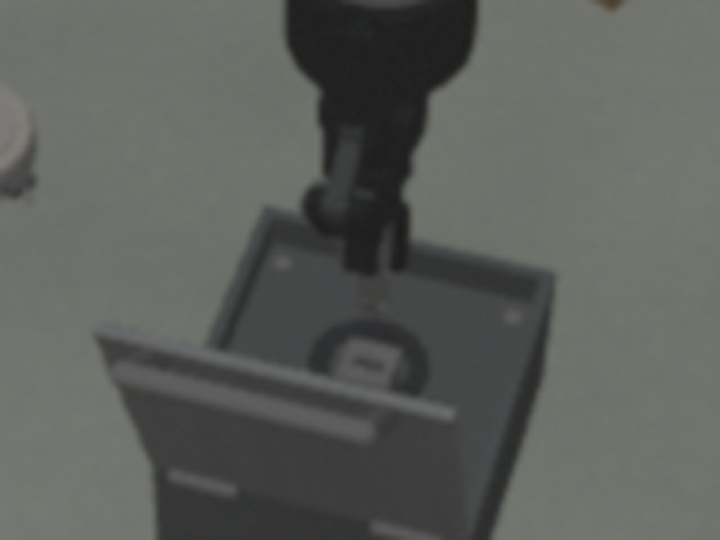

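Run:
```python
from h import *
p=get_image("side"); w=get_image("wrist")
print("side keyhole",proj(p,[[.5025,.0225,.063]]))
for dx in (-.004,-.002,0,.002,.004): print(dx,"side tip",proj(p,[[.5025+dx,.0225,.098]]).round(1), "wrist front edge of blade top at shoulder", proj(w,[[.5025+dx-.006,.0225-.0006,.1]]).round(1),"head front top",proj(w,[[.5025+dx-.015,.021,.146]]).round(1),"head bottom",proj(w,[[.5025+dx-.015,.021,.125]]).round(1),"tip",proj(w,[[.5025+dx-.004,.021,.098]]).round(1))
a=p["frame"][200:250,335:385,::-1]; cv2.imwrite("pics/s12.png",cv2.resize(a,None,fx=12,fy=12,interpolation=cv2.INTER_CUBIC))
```

```text
side keyhole [[236.15720646 357.49238548]]
-0.004 side tip [[225.6 359.9]] wrist front edge of blade top at shoulder [[249.5 316.7]] head front top [[264.2 317. ]] head bottom [[248.2 316.8]] tip [[251.5 314.8]]
-0.002 side tip [[225.3 359. ]] wrist front edge of blade top at shoulder [[252.8 316.4]] head front top [[268.6 316.6]] head bottom [[252.2 316.4]] tip [[254.9 314.4]]
0 side tip [[225. 358.]] wrist front edge of blade top at shoulder [[256.2 316. ]] head front top [[273.  316.1]] head bottom [[256.1 316. ]] tip [[258.2 314.1]]
0.002 side tip [[224.7 357.1]] wrist front edge of blade top at shoulder [[259.5 315.7]] head front top [[277.4 315.6]] head bottom [[260.  315.6]] tip [[261.4 313.8]]
0.004 side tip [[224.4 356.2]] wrist front edge of blade top at shoulder [[262.9 315.3]] head front top [[281.7 315.2]] head bottom [[263.8 315.2]] tip [[264.7 313.4]]
```

View pics/s12.png

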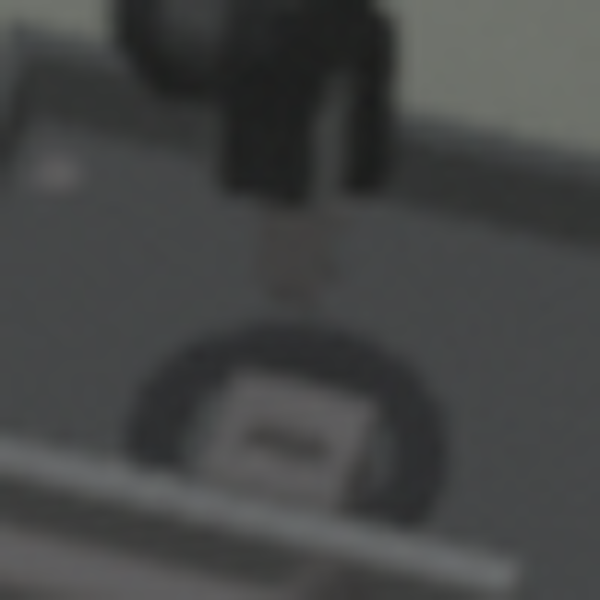

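The wrist view shows the blade in line with the keyway (columns 316.8 and 317). In the side view the tip–keyhole offset matches to about 1 mm. I'll descend to enter the mouth.

move_arm(
  series="6 0.3 0 0 0 0 0;14 0.3 0 0 0 0 0;22 0.3 0 0 0 0 0;28 0.3 0 0 0 0 0;33 0.3 0 0 0 0 0;36 0.3 0 0 0 0 0;39 0.3 0 0 0 0 0;41 0.3 0 0 0 0 0;41 0.3 0 0 0 0 0",
)

```text
time_s: 18.73
tool_pos: [0.5034, 0.0237, 0.0865]
orientation: [-0.034, 0.707, 0.035, 0.706]
force: [0.3, -0.1, 0.1]
finger_gap: 0.0092
```

Run:
```python
from h import *
stat()
p=get_image("wrist"); a=p["frame"][200:340,230:400,::-1]; cv2.imwrite("pics/w13.png",cv2.resize(a,None,fx=4,fy=4,interpolation=cv2.INTER_CUBIC))
```

```text
t 18.7333 p [0.5034 0.0237 0.0865] yaw_y 1.669 x [-0.001  0.001 -1.   ] j [ 4.400e-02  3.550e-01  2.004e+00  1.000e-03  7.840e-01 -1.626e+00] F [ 0.3 -0.1  0.1] M [ 0.03  0.03 -0.01] gap 0.0092
```

View pics/w13.png

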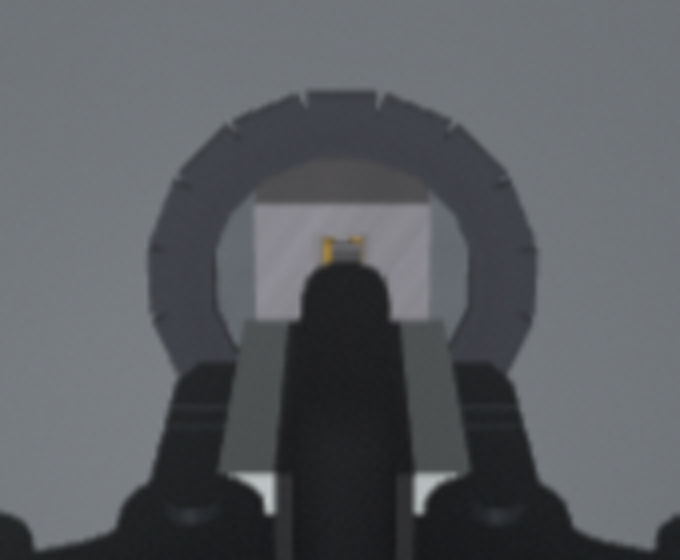

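The tip has entered with no force. Now to push down slowly with a small wiggle.

move_arm(
  series="1.5 0 0 0 0 0 0;3 0 0 0.03 0 0 0;4 0 0 -0.03 0 0 0;5 0 0 0.03 0 0 0;6 0 0 -0.03 0 0 0;7 0 0 0.03 0 0 0;8 0 0 -0.03 0 0 0;9 0 0 0.03 0 0 0;10 0 0 -0.03 0 0 0;10 0 0 0 0 0 0",
)

```text
time_s: 19.62
tool_pos: [0.5042, 0.0232, 0.0772]
orientation: [-0.036, 0.706, 0.036, 0.706]
force: [1.0, -4.3, -2.3]
finger_gap: 0.0091
```

move_arm(
  series="1 0 0 0.03 0 0 0;2 0 0 -0.03 0 0 0;3 0 0 0.03 0 0 0;4 0 0 -0.03 0 0 0;5 0 0 0.03 0 0 0;6 0 0 -0.03 0 0 0;7 0 0 0.03 0 0 0;8 0 0 -0.03 0 0 0;9 0 0 0.03 0 0 0;10 0 0 -0.03 0 0 0;10 0 0 0 0 0 0",
)

```text
time_s: 20.53
tool_pos: [0.5039, 0.0234, 0.0672]
orientation: [-0.036, 0.706, 0.036, 0.706]
force: [0.6, -3.4, -1.4]
finger_gap: 0.0095
```

Run:
```python
from h import *
stat()
```

```text
t 20.5333 p [0.5039 0.0234 0.0672] yaw_y 1.673 x [-0.  0. -1.] j [ 0.043  0.387  2.015  0.     0.74  -1.63 ] F [ 0.6 -3.4 -1.4] M [-0.63 -0.17 -0.04] gap 0.0095
```

move_arm(
  series="1 0 0 0.03 0 0 0;1.5 0 0 -0.03 0 0 0;2 0 0 0.03 0 0 0;2.5 0 0 -0.03 0 0 0;3 0 0 0.03 0 0 0;3 0 0 -0.03 0 0 0;3 0 0 0 0 0 0",
)

```text
time_s: 21.12
tool_pos: [0.5046, 0.0233, 0.0649]
orientation: [-0.036, 0.706, 0.036, 0.707]
force: [-0.8, -3.0, 6.7]
finger_gap: 0.0093
```

Run:
```python
from h import *
stat()
p=get_image("wrist"); a=p["frame"][200:340,230:400,::-1]; cv2.imwrite("pics/w14.png",cv2.resize(a,None,fx=4,fy=4,interpolation=cv2.INTER_CUBIC))
q=get_image("side"); a=q["frame"][190:260,310:400,::-1]; cv2.imwrite("pics/s14.png",cv2.resize(a,None,fx=8,fy=8,interpolation=cv2.INTER_CUBIC))
```

```text
t 21.1167 p [0.5046 0.0233 0.0649] yaw_y 1.673 x [ 0.001  0.    -1.   ] j [ 0.043  0.391  2.015  0.     0.734 -1.63 ] F [-0.8 -3.   6.7] M [-0.73  0.15  0.01] gap 0.0093
```

View pics/w14.png

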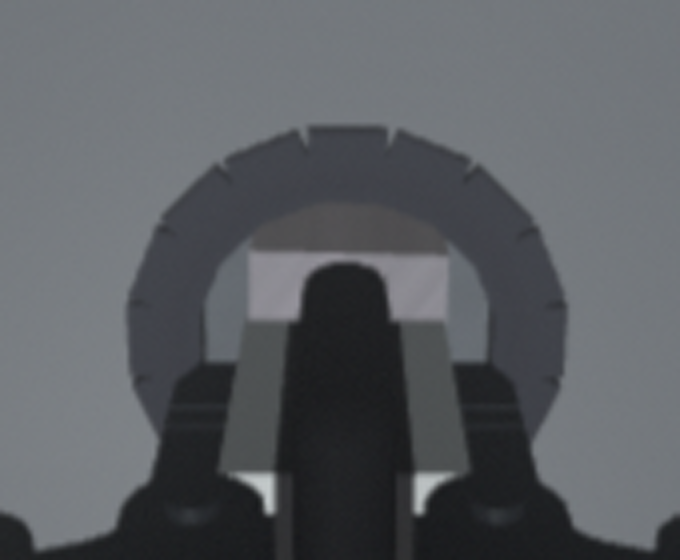

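View pics/s14.png

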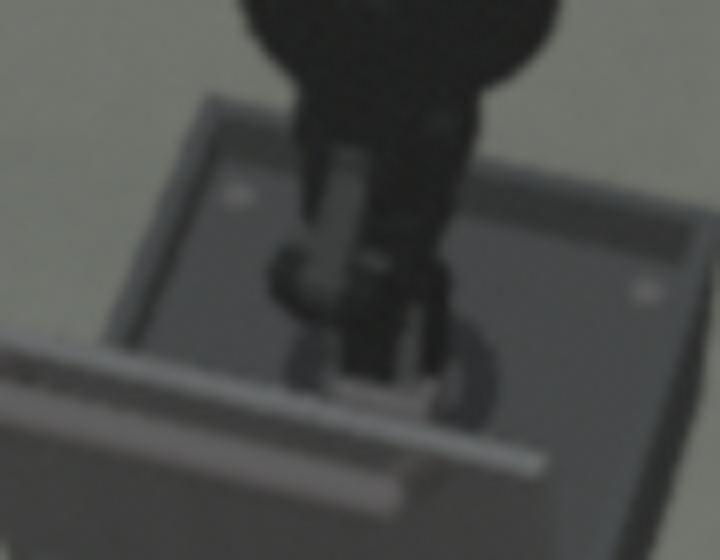

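The TCP is at the predicted home height and an upward reaction has begun. I'll push a bit more to confirm a hard stop.

move_arm(
  series="1 0 0 0.03 0 0 0;1.5 0 0 -0.03 0 0 0;2 0 0 0.03 0 0 0;2 0 0 -0.03 0 0 0;2 0 0 0 0 0 0;2 0 0 0 0 0 0",
)

```text
time_s: 21.72
tool_pos: [0.5048, 0.0233, 0.0645]
orientation: [-0.034, 0.706, 0.034, 0.707]
force: [-6.6, -4.7, 30.8]
finger_gap: 0.009
```

Run:
```python
from h import *
stat()
```

```text
t 21.7167 p [0.5048 0.0233 0.0645] yaw_y 1.668 x [ 0.002  0.    -1.   ] j [ 0.043  0.392  2.015  0.     0.733 -1.625] F [-6.6 -4.7 30.8] M [-0.8   1.38  0.02] gap 0.009
```

It's a hard stop (31 N), so the key is fully home. I'll ease the push and turn clockwise about the key's own axis, which sits about 2.2 mm from the TCP, in two stages.

move_arm(
  series="-1.2 0 0 0 0 0 0;-1.2 -0.2 0 0.1 0 0 0;-1.2 -0.4 0 0.2 0 0 0;-1.2 -0.65 -0.1 0.3 0 0 0;-1.2 -0.9 -0.2 0.4 0 0 0;-1.2 -1.05 -0.3 0.5 0 0 0;-1.2 -1.2 -0.4 0.6 0 0 0;-1.2 -1.4 -0.55 0.7 0 0 0;-1.2 -1.6 -0.7 0.8 0 0 0",
)

```text
time_s: 22.47
tool_pos: [0.5037, 0.0215, 0.0647]
orientation: [0.245, 0.663, -0.244, 0.664]
force: [-4.6, -4.4, 18.1]
finger_gap: 0.0094
```

Run:
```python
from h import *
stat()
```

```text
t 22.4667 p [0.5037 0.0215 0.0647] yaw_y 0.865 x [ 0. -0. -1.] j [ 0.04   0.39   2.017 -0.     0.734 -0.825] F [-4.6 -4.4 18.1] M [-0.84  0.9   0.05] gap 0.0094
```

move_arm(
  series="0 -0.2 0 0.1 0 0 0;0 -0.45 -0.05 0.2 0 0 0;0 -0.65 -0.1 0.3 0 0 0;0 -0.9 -0.2 0.4 0 0 0;0 -1.05 -0.3 0.5 0 0 0;0 -1.2 -0.4 0.6 0 0 0;0 -1.4 -0.55 0.7 0 0 0;0 -1.55 -0.7 0.8 0 0 0;0 -1.65 -0.8 0.87 0 0 0;0 -1.75 -0.9 0.93 0 0 0;0 -1.75 -0.9 0.93 0 0 0",
)

```text
time_s: 23.38
tool_pos: [0.5016, 0.0214, 0.0647]
orientation: [0.516, 0.484, -0.516, 0.483]
force: [-5.8, 1.8, 20.1]
finger_gap: 0.0091
```

Run:
```python
from h import *
stat()
p=get_image("wrist"); cv2.imwrite("pics/w15.png",p["frame"][:,:,::-1])
q=get_image("side"); a=q["frame"][160:310,260:440,::-1]; cv2.imwrite("pics/s15.png",cv2.resize(a,None,fx=4,fy=4,interpolation=cv2.INTER_CUBIC))
q=get_image("top"); a=q["frame"][200:340,260:440,::-1]; cv2.imwrite("pics/t15.png",cv2.resize(a,None,fx=4,fy=4,interpolation=cv2.INTER_CUBIC))
```

```text
t 23.3833 p [0.5016 0.0214 0.0647] yaw_y -0.065 x [-0.     0.001 -1.   ] j [3.900e-02 3.880e-01 2.021e+00 2.000e-03 7.320e-01 1.030e-01] F [-5.8  1.8 20.1] M [0.23 1.12 0.09] gap 0.0091
```

View pics/w15.png

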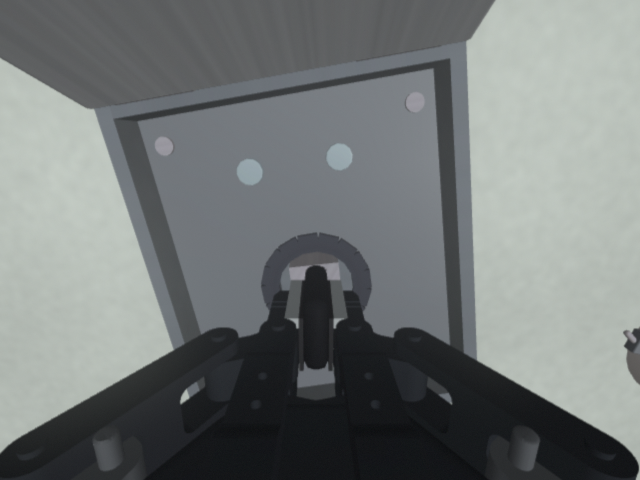

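View pics/s15.png

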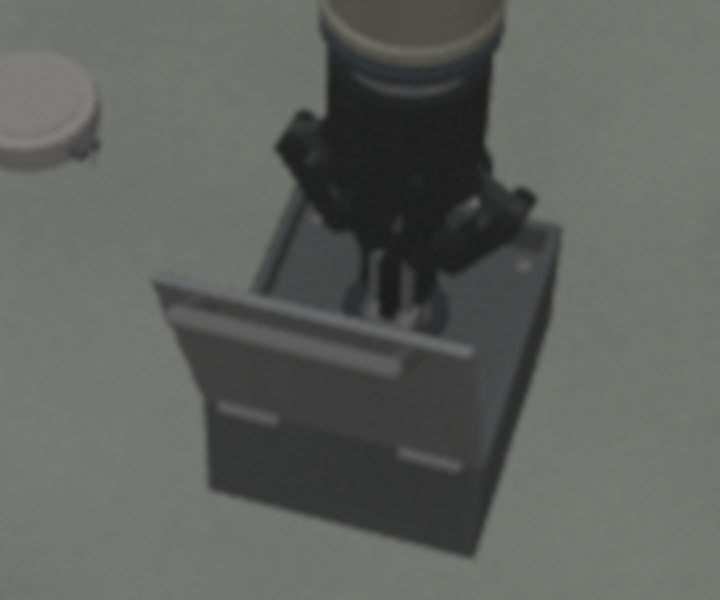

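Run:
```python
from h import *
p=get_image("wrist"); g=cv2.GaussianBlur(p["frame"].astype(np.float32).mean(2),(0,0),.7)
a=p["frame"][225:315,250:385,::-1]; cv2.imwrite("pics/w16.png",cv2.resize(a,None,fx=5.5,fy=5.5,interpolation=cv2.INTER_CUBIC))
# top edge: dark (plug side)->bright, per column
pts=[]
for c in list(range(293,304))+list(range(328,339)):
    col=g[250:285,c]; d=np.diff(col); i=int(np.argmax(d)); 
    if 0<i<len(d)-1:
        o=.5*(d[i-1]-d[i+1])/(d[i-1]-2*d[i]+d[i+1]+1e-9); pts.append([250+i+.5+o,c])
pts=np.array(pts); print(pts.round(1).tolist())
w=atz(p,pts,.063); vx,vy,x0,y0=cv2.fitLine(w[:,:2].astype(np.float32)*1000,cv2.DIST_HUBER,0,.01,.01).ravel()
an=np.arctan2(vy,vx); print("edge angle",an, "key angle tool y", pose()[1].as_matrix()[:2,1])
# rim for reference yaw: rear rim inner
stat()
```

```text
[[266.6, 293.0], [266.6, 294.0], [266.6, 295.0], [266.5, 296.0], [266.4, 297.0], [266.3, 298.0], [266.2, 299.0], [265.9, 300.0], [265.7, 301.0], [265.7, 302.0], [265.6, 303.0], [262.9, 328.0], [262.7, 329.0], [262.7, 330.0], [262.6, 331.0], [262.6, 332.0], [262.5, 333.0], [262.3, 334.0], [262.3, 335.0], [262.2, 336.0], [262.0, 337.0], [258.8, 338.0]]
edge angle 0.053679753 key angle tool y [ 0.99814285 -0.06091652]
t 23.5833 p [0.5016 0.0215 0.0647] yaw_y -0.061 x [-0.     0.001 -1.   ] j [3.900e-02 3.880e-01 2.021e+00 2.000e-03 7.330e-01 9.900e-02] F [-5.9  0.7 19.4] M [0.22 1.12 0.08] gap 0.0093
```

View pics/w16.png

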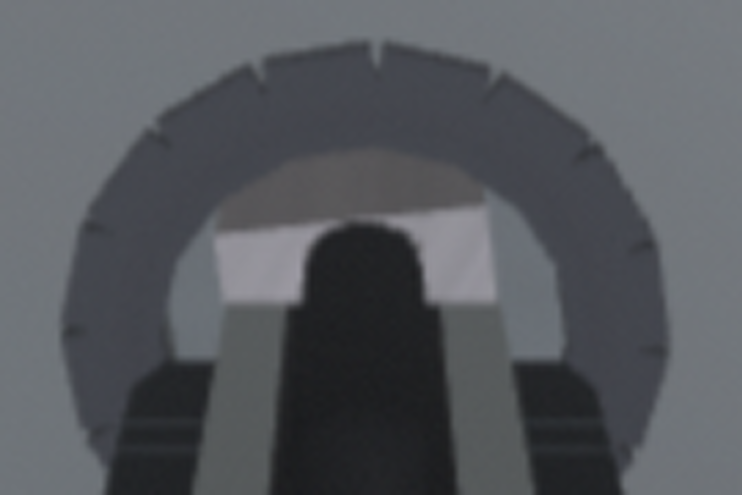

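The plug's front edge is at +0.054 rad, so the cylinder is at about 1.61 (stop at 1.62). I'll add a touch of turn as margin, hold, and recheck with a cleaner fit and the cover angle.

move_arm(
  series="0 0 0 0.015 0 0 0;0 0 0 0.015 0 0 0;0 0 0 0.015 0 0 0;0 0 0 0.015 0 0 0;0 0 0 0.015 0 0 0;0 0 0 0.015 0 0 0",
)

```text
time_s: 24.08
tool_pos: [0.5016, 0.0215, 0.0647]
orientation: [0.519, 0.481, -0.518, 0.48]
force: [-5.7, 1.4, 20.0]
finger_gap: 0.0095
```

Run:
```python
from h import *
stat()
p=get_image("wrist"); g=cv2.GaussianBlur(p["frame"].astype(np.float32).mean(2),(0,0),.7)
pts=[]
for c in list(range(294,303))+list(range(329,336)):
    d=np.diff(g[252:285,c]); i=int(np.argmax(d)); o=.5*(d[i-1]-d[i+1])/(d[i-1]-2*d[i]+d[i+1]+1e-9); pts.append([252+i+.5+o,c])
w=atz(p,np.array(pts),.063); vx,vy,*_=cv2.fitLine(w[:,:2].astype(np.float32)*1000,cv2.DIST_HUBER,0,.01,.01).ravel()
print("cyl angle",.099+np.pi/2-np.arctan2(vy,vx))
q=get_image("side"); rc,w=cloud(q,np.ones((480,640),bool))
u=np.array([-np.sin(.099),np.cos(.099)]); s=(w[:,:2]-[.501,.0372])@u; x=(w[:,:2]-[.501,.0372])@[np.cos(.099),np.sin(.099)]
k=(abs(x)<.06)&(s>.06)&(s<.17)&(w[:,2]>.1); print(k.sum())
Q=np.c_[s[k]-.08,w[k][:,2]-.081]
for _ in range(6):
    vx,vy,x0,y0=cv2.fitLine(Q.astype(np.float32),cv2.DIST_HUBER,0,.001,.001).ravel(); r=abs((Q[:,0]-x0)*vy-(Q[:,1]-y0)*vx); Q=Q[r<max(.004,2*np.median(r))]
a=np.arctan2(abs(vy),vx*np.sign(vy)); print("cover angle ~",np.pi-a,len(Q))
p=get_image("top"); cv2.imwrite("pics/t17.png",p["frame"][:,:,::-1])
```

```text
t 24.0833 p [0.5016 0.0215 0.0647] yaw_y -0.076 x [-0.     0.001 -1.   ] j [3.900e-02 3.880e-01 2.021e+00 2.000e-03 7.330e-01 1.140e-01] F [-5.7  1.4 20. ] M [0.22 1.11 0.1 ] gap 0.0095
cyl angle 1.6253783
1586
cover angle ~ 1.9046875 1287
```

View pics/t17.png

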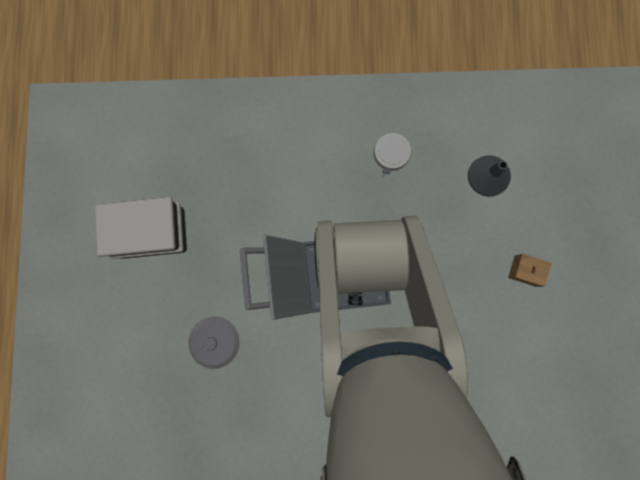

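The cylinder is at about 1.62, past a quarter turn, and the cover is at about 1.90. The key is gripped and home. In the top view the lamp (392,151), funnel (490,175), lid (214,342) and bento (137,228) haven't moved. Handing in.

Run:
```python
from h import *
close_job(); stat()
```

```text
the job is handed in; nothing more can be done
the job is handed in; nothing more can be done
```

The shutter switch is on: I opened the cover, pushed the key fully home and turned it a quarter turn clockwise. The gripper still holds it there. I handed the job in at about 24 s.

**Last checks**
- **Cover:** it stands at about 1.90 rad, past upright, and stayed there after I let go.
- **Key depth:** the shoulder met a hard stop. Reaction was 31 N at the predicted home height, before I began to turn, and about 20 N of downward push is still held.
- **Cylinder:** it reads about 1.62 rad from the plug's edge in the wrist picture, which is the stop. The reading is good to a few hundredths.
- **Grip:** the finger gap is 9.5 mm on the 10 mm head.
- **Other things:** the lamp, kettle lid, funnel and bento boxes are where they were in the first picture.

**What disagreed**
- **Fingertip offset:** the fingertips sit about 32 mm farther back along the tool than the stated 22 mm ahead of the TCP. My first close therefore met air just above the handle bar and touched nothing. I measured the tips with the cameras and used that offset afterwards.
- **Peak force:** while opening the cover, the force reached about 20 N at one check until I moved the arc 3 mm outward. The largest reading at any check was about 32 N, when seating the key.

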